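# Load the indexing turntable with turned caps in number order

## Robot

A 6-joint arm with a two-finger parallel gripper is mounted at the origin on the work surface. World frame = base frame: x ahead of the robot, y to its left, z up, the work surface at z = 0. Lengths are in m, angles in rad, forces in N, time in s.
With the tool pointing down it reaches from about 0.225 to 0.875 m from the base axis. Payload 3.4 kg.
Tool frame: the origin (TCP) lies midway between the tips of the shut fingers; the grasp point (between the pads) lies 19 mm behind it (manip.grasp_offset is the distance from the TCP to the grasp point, in m); x points along the fingers, y is the direction in which the jaws open and shut, and the axes are right-handed (so a half turn about x gives the same grasp; the last joint's range is limited). The gripper opens to 85 mm and grips with 20 to 120 N. Pads are 22 mm wide; open, the fingers measure 114 mm over their backs; the gripper's body (76 mm by 85 mm) begins 54 mm behind the grasp point. The pads swing forward as they close: fully open they stand 13 mm farther back than shut.
Start: joints at [1.181, 0.276, 1.505, -0, 1.361, -0.121], TCP at [0.153, 0.554, 0.231] pointing down, gripper open.
Joint ranges: [-2.89, 2.89], [-0.75, 2.08], [0.22, 2.7], [-1.18, 4.32], [0.11, 2.71], [-2.7, 2.7]. Speed limits (rad/s): [2.57, 2.57, 3.14, 3.14, 3.14, 3.14].

## Interface

Orientations are given as a unit quaternion [w, x, y, z].
In Python, from rig import manip gives the robot as it stands.
- The arm moves only by the shell command python3 -m creep 'ROWS' [OPENING] [FORCE]. ROWS is a JSON object of lists of equal length, an entry for each row: "delta_pos": the shift along the tool's x, y, z in cm, a list of three; "dr": the turn, a rotation vector about the tool's x, y, z in rad, a list of three. In form: {"delta_pos": [[dx, dy, dz], ...], "dr": [[rx, ry, rz], ...]}. A call has 1 to 10 rows; each row is the pose to reach, as a shift and turn from the pose commanded when the call began, along the tool's axes at that moment; what a row does not reach only later rows make up. A row lasts 1/10 s, in which the tool goes at most 50 mm and 8.59 degrees, less where a joint would pass 70% of its speed; a pose out of reach is approached as far as the arm can. A call with a gripper value outside its range is refused whole. OPENING is the opening, from -1 (shut) to 1 (fully open), set as the call begins (- or left out, the last holds). The fingers move at their own pace and stop on an object; FORCE is the grip in N (left out, the last holds). Time passes only in rows, so rows that repeat a pose let the fingers close. It gives the time, the measured TCP pose, the force and the opening at its end, in the units of the state.
- manip.get_state(): the state, without advancing time (a new reading comes with each control period).
- manip.get_image(name): name is "scene" or "top" or "wrist"; returns a dict with "pixels" (420x560x3 uint8, blue, green, red), "depth" (420x560 float32, m along the optical axis (not along the pixel's ray), 0 where there is no reading), "intrinsics" (3x3 intrinsics, pixels), "rvec" (rotation vector, rad) and "tvec" (3), from world to camera coordinates, as OpenCV has them. Camera axes: x right, y down, z forward; pixel columns grow to the right and rows downward; lengths in m; the calibration is good to about 2 mm. The wrist camera is an equidistant fisheye: a pixel r from the principal point sees the ray r / f radians off the axis. A picture is of the moment at which its call begins.
- manip.sign_off(): hands the job in, once; it reports no verdict.
The state is a dict: "clock": time; "qpos": joint angles; "qd": joint speeds; "effort": joint torques, N m; "position": TCP position; "ee_rot": TCP orientation; "contact_force": force on the tool from outside, world axes, zero at the start; "moment": the same for the moment, N m; "width": finger opening in m.
Only numpy, scipy, OpenCV 4.12 (cv2) and the standard library are available. Lean on these libraries where they do the work, as an engineer would, in place of code of your own. Each camera call takes 0.05 s, during which the arm holds its last target. There are 200 camera calls.

## Task

Load the turned aluminium caps into the indexing turntable for marking: stand the square-bored handle fully home on the turntable's square shaft, click the table round with it, and seat each cap upright in the nest of its own number (cap 1 is the shortest, cap 4 the tallest; skip the numbers that are missing), in rising number order, through the loading gap in the clear hood, which leaves only one nest open at a time. When all the caps are in, click the table round until the empty nest 5 stands in the loading gap, then pull the handle off and stand it upright in its wooden tray again, leaving the other things on the bench where they are.

Things in the scene. Friction and masses are not known exactly. Their poses are not given: they have to be found in the camera images.
- turntable (a joint): angle of the turntable (rad) about its vertical axis, counterclockwise from above positive, no stop within 12 rad either way. Nest k stands in the loading gap at (k - 1) x pi/3 (or a whole turn more or less). Six clicks a turn: let go, it swings to the nearest one within 2 s, good to about 1 degree; passing a click takes 0.08 N m. It turns either way.
- shaft (a point): the turntable's square shaft, which turns with it: this point is on the axis, on the round shoulder (26 mm across, 82 mm above the bench) where the handle's underside rests when fully home; z up, x and y square to the shaft's faces. Above it the shaft is 14 mm square for 12 mm, then a conical nose 5 mm high, 14 to 7 mm across (top 99 mm above the bench).
- gap (a point): the loading gap, fixed in the indexer: this point is at nest floor level (40 mm above the bench), where the centre of a nest stands when it is in the gap; a brass strip on the edge of the base marks it. The shaft's axis is 76 mm from here along this frame's +x.
- indexer: grey base of the indexer, 250 mm square, 24 mm high, fixed; origin under the shaft's axis, gap towards -x. Its clear hood is a flat sheet, 104 to 107 mm above the bench: it covers x from -85 to 125 mm where |y| is 58 to 124 mm, and x from 49 to 125 mm where |y| is under 58 mm; open over shaft and gap. 10 mm posts at x -80 and 114, y -114 and 114 mm.
- nest1 (a point): nest 1 of the turntable, marked by 1 black pip at the table's rim: a steel cup, 45 to 48 mm inside, 54 mm outside, 10 mm deep; this point is the centre of its floor, 40 mm above the bench, 76 mm from the turntable's axis. Nests 1 to 6 follow every 60 degrees clockwise from above: a counterclockwise click brings the next number to the gap.
- nest2 (a point): nest 2 of the turntable, marked by 2 black pips at the table's rim: a steel cup, 45 to 48 mm inside, 54 mm outside, 10 mm deep; this point is the centre of its floor, 40 mm above the bench, 76 mm from the turntable's axis. Nests 1 to 6 follow every 60 degrees clockwise from above: a counterclockwise click brings the next number to the gap.
- nest3 (a point): nest 3 of the turntable, marked by 3 black pips at the table's rim: a steel cup, 45 to 48 mm inside, 54 mm outside, 10 mm deep; this point is the centre of its floor, 40 mm above the bench, 76 mm from the turntable's axis. Nests 1 to 6 follow every 60 degrees clockwise from above: a counterclockwise click brings the next number to the gap.
- nest4 (a point): nest 4 of the turntable, marked by 4 black pips at the table's rim: a steel cup, 45 to 48 mm inside, 54 mm outside, 10 mm deep; this point is the centre of its floor, 40 mm above the bench, 76 mm from the turntable's axis. Nests 1 to 6 follow every 60 degrees clockwise from above: a counterclockwise click brings the next number to the gap.
- nest5 (a point): nest 5 of the turntable, marked by 5 black pips at the table's rim: a steel cup, 45 to 48 mm inside, 54 mm outside, 10 mm deep; this point is the centre of its floor, 40 mm above the bench, 76 mm from the turntable's axis; it stays empty, and stands in the loading gap at the end. Nests 1 to 6 follow every 60 degrees clockwise from above: a counterclockwise click brings the next number to the gap.
- handle: handle, 48 mm high, origin at the centre of its underside, z up: a dark steel socket 30 mm square and 26 mm high, with a square bore 16 mm wide and 20 mm deep open underneath, and on top a black grip bar 46 mm long (along x), 16 mm thick (along y) and 22 mm high (26 to 48 mm above the underside). 0.1 to 0.2 kg. It fits on the shaft in any of four turns and has about 0.1 rad of play each way there. It starts standing in its tray.
- tray: open wooden tray of the handle, 120 mm square, walls 18 mm high and 4 mm thick, floor 4 mm thick; origin at the centre of its underside, z up; fixed to the bench
- mat: black rubber mat 210 mm square, 3 mm thick, fixed; origin at the centre of its underside. The caps start on it.
- cap1: cap 1, turned aluminium with 1 dark groove near the top: 30 mm high in all; round steel foot flange 40 mm across and 8 mm high, chamfered below, above it a round neck 24 mm across to the top. Origin at the centre of its underside, z up. 0.05 to 0.1 kg. Starts upright on the mat; may be absent. Goes into nest 1.
- cap2: cap 2, turned aluminium with 2 dark grooves near the top: 37 mm high in all; round steel foot flange 40 mm across and 8 mm high, chamfered below, above it a round neck 24 mm across to the top. Origin at the centre of its underside, z up. 0.05 to 0.1 kg. Starts upright on the mat; may be absent. Goes into nest 2.
- cap3: cap 3, turned aluminium with 3 dark grooves near the top: 44 mm high in all; round steel foot flange 40 mm across and 8 mm high, chamfered below, above it a round neck 24 mm across to the top. Origin at the centre of its underside, z up. 0.05 to 0.1 kg. Starts upright on the mat; may be absent. Goes into nest 3.
- cap4: cap 4, turned aluminium with 4 dark grooves near the top: 51 mm high in all; round steel foot flange 40 mm across and 8 mm high, chamfered below, above it a round neck 24 mm across to the top. Origin at the centre of its underside, z up. 0.05 to 0.1 kg. Starts upright on the mat; may be absent. Goes into nest 4.
- driver: screwdriver lying on the bench, a bystander: leave it
- brush: brush lying on the bench, a bystander: leave it
- oil: small oil bottle, 100 mm high, 44 mm across, standing, a bystander: leave it
- tin: tin, 50 mm high, 60 mm across, standing, a bystander: leave it
- nut: steel nut, 30 mm across, 12 mm high, a bystander: leave it
- block: wooden block 90 x 50 x 30 mm, a bystander: leave it
Things that resemble listed ones, but are neither listed nor needed, are in the scene too. Leave any blue, orange or red look-alike of the cap1 alone.

How it is judged:
By the outcome, as a careful person would: the job done as asked, in the order asked, and still so for the second after the job is handed in, with the robot touching nothing.
Of cap1, cap2, cap3, cap4 only 2 to 4 are there at a start; the rules pass over those that are not, and their reading is None.
At some moment in a run one of cap1, cap2, cap3, cap4 may be knocked a few centimetres aside while the robot is not near it.
It also fails if it takes over 210 s, if anything falls off the work surface, if the arm or the gripper's body presses on something with over 40 N, if the wrist force passes 120 N, or if a joint passes its speed limit or range.

## Working session

There is one attempt and no reset: what is moved stays moved. The work goes in short steps, Python scripts to look and compute and a shell command to move; the robot and the scene stay as the last step left them, time stands still between calls to the robot, and variables do not carry over. Pictures are saved under pics/ and viewed, about 12 in all and at most 16, crops included, and the job is handed in when it is done.

```bash
mkdir -p pics; ls; cat > h.py <<'E'
import numpy as np, cv2
from scipy.spatial.transform import Rotation as R
from rig import manip
def shot(n,f=None):
    im=manip.get_image(n)
    if f: cv2.imwrite('pics/'+f,im['pixels']); np.savez('pics/'+f[:-4]+'.npz',**im)
    return im
def cloud(im):
    "world xyz for each pixel"
    K=np.array(im['intrinsics']);d=im['depth'];h,w=d.shape
    u,v=np.meshgrid(np.arange(w),np.arange(h))
    P=np.stack([(u-K[0,2])/K[0,0]*d,(v-K[1,2])/K[1,1]*d,d],-1)
    Rm=cv2.Rodrigues(np.array(im['rvec'],float))[0]
    X=(P-np.array(im['tvec']).ravel())@Rm
    X[d==0]=np.nan
    return X
def st():
    s=manip.get_state();print({k:np.round(s[k],4).tolist() for k in ('clock','position','ee_rot','qpos','contact_force','width')});return s
E
python3 - <<'E'
from h import *
s=st()
for n in('top','scene'):
    im=shot(n,n+'0.png');print(n,im['intrinsics'],im['rvec'],im['tvec'])
print(R.from_quat(np.roll(s['ee_rot'],-1)).as_matrix().round(3), manip.grasp_offset)
E
```

```text
pics
{'clock': 0.0, 'position': [0.1525, 0.5538, 0.2304], 'ee_rot': [0.7006, 0.0941, 0.7009, -0.0954], 'qpos': [1.181, 0.2766, 1.5062, -0.0, 1.3607, -0.121], 'contact_force': [0.3696, 0.2531, -0.4085], 'width': 0.0854}
top [[456.40192295   0.         280.12568135]
 [  0.         456.40192295 211.23220983]
 [  0.           0.           1.        ]] [ 2.12342818 -2.16232602  0.16542947] [0.0555362  0.5874722  1.33283246]
scene [[421.08420801   0.         278.51420305]
 [  0.         421.08420801 207.22823607]
 [  0.           0.           1.        ]] [ 1.07499012  2.31375743 -1.10237916] [ 0.34437971 -0.22926064  1.46058364]
[[-0.001  0.266  0.964]
 [-0.002  0.964 -0.266]
 [-1.    -0.002 -0.   ]] 0.0187
```

View pics/top0.png

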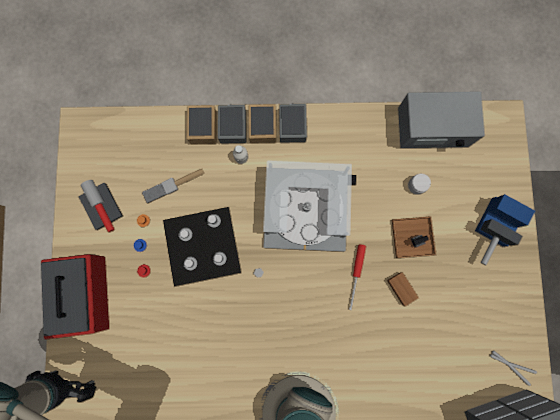

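View pics/scene0.png

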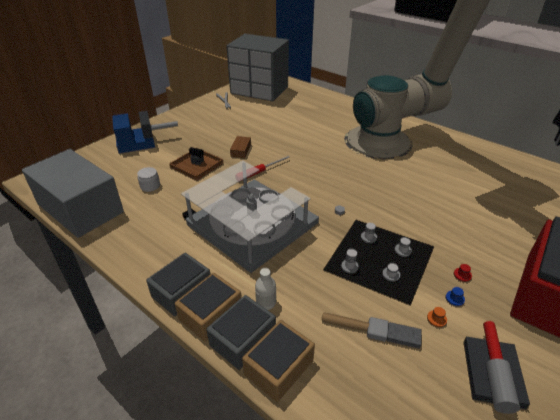

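Top view: the indexer is at about (307,207). The four metallic caps stand on the black mat at (214,220), (185,234), (190,263) and (219,258). The handle is in its tray at (418,240). The orange, blue and red look-alikes at (144,220), (140,245) and (144,271) are off the mat and I'll leave them alone. Next I measure from depth in both views.

```bash
cat > m.py <<'E'
from h import *
def caps(X,box):
    "necks: connected blobs above the flange inside world box"
    m=(X[...,2]>.022)&(X[...,0]>box[0])&(X[...,0]<box[1])&(X[...,1]>box[2])&(X[...,1]<box[3])
    n,l,s,c=cv2.connectedComponentsWithStats(m.astype(np.uint8))
    for i in range(1,n):
        if s[i,4]<15: continue
        P=X[l==i]; t=np.percentile(P[:,2],95); T=P[P[:,2]>t-.004]
        print(c[i].round(),'n',s[i,4],'top z %.4f'%t,'mid',((T.max(0)+T.min(0))/2).round(4)[:2],'mean',T.mean(0).round(4)[:2])
E
python3 - <<'E'
from m import *
for n in('top0','scene0'):
    im=np.load(f'pics/{n}.npz');X=cloud(im)
    print(n)
    if n=='top0':
        for p in [(165,220),(230,208),(241,275),(174,285),(418,240),(307,207),(265,247),(346,249)]: print(p,X[p[1],p[0]].round(3))
        c0=X[247,202]
    print(c0); caps(X,(c0[0]-.1,c0[0]+.1,c0[1]-.1,c0[1]+.1))
    # handle
    h=X; m=(X[...,2]>.025)&(X[...,2]<.08)&(np.abs(X[...,0]-.50)<.4)
im=np.load('pics/top0.npz')['pixels']
a=cv2.resize(im[155:260,255:360],None,fx=5.5,fy=5.5,interpolation=cv2.INTER_CUBIC)
b=cv2.resize(im[210:265,385:445],None,fx=3.6,fy=3.6,interpolation=cv2.INTER_CUBIC)
b=cv2.copyMakeBorder(b,0,a.shape[0]-b.shape[0],0,0,cv2.BORDER_CONSTANT)
cv2.imwrite('pics/c1.png',np.hstack([a,b]))
E
```

```text
top0
(165, 220) [0.573 0.402 0.005]
(230, 208) [ 0.609  0.201 -0.002]
(241, 275) [0.4   0.167 0.005]
(174, 285) [ 0.374  0.372 -0.001]
(418, 240) [ 0.494 -0.365  0.047]
(307, 207) [ 0.591 -0.033  0.097]
(265, 247) [0.484 0.093 0.014]
(346, 249) [ 0.474 -0.156  0.   ]
[0.48756392 0.28606958 0.00779781]
[212. 219.] n 63 top z 0.0585 mid [0.5682 0.2487] mean [0.5666 0.25  ]
[184. 234.] n 56 top z 0.0379 mid [0.5255 0.3358] mean [0.525  0.3354]
[219. 258.] n 60 top z 0.0522 mid [0.4509 0.2299] mean [0.45  0.231]
[189. 263.] n 60 top z 0.0446 mid [0.438 0.32 ] mean [0.4377 0.3197]
scene0
[0.48756392 0.28606958 0.00779781]
[370. 229.] n 123 top z 0.0492 mid [0.4542 0.2309] mean [0.4539 0.232 ]
[404. 244.] n 109 top z 0.0417 mid [0.4403 0.3199] mean [0.4405 0.3196]
[351. 257.] n 160 top z 0.0553 mid [0.569  0.2489] mean [0.5698 0.2494]
[392. 269.] n 96 top z 0.0352 mid [0.5282 0.336 ] mean [0.529  0.3359]
```

View pics/c1.png

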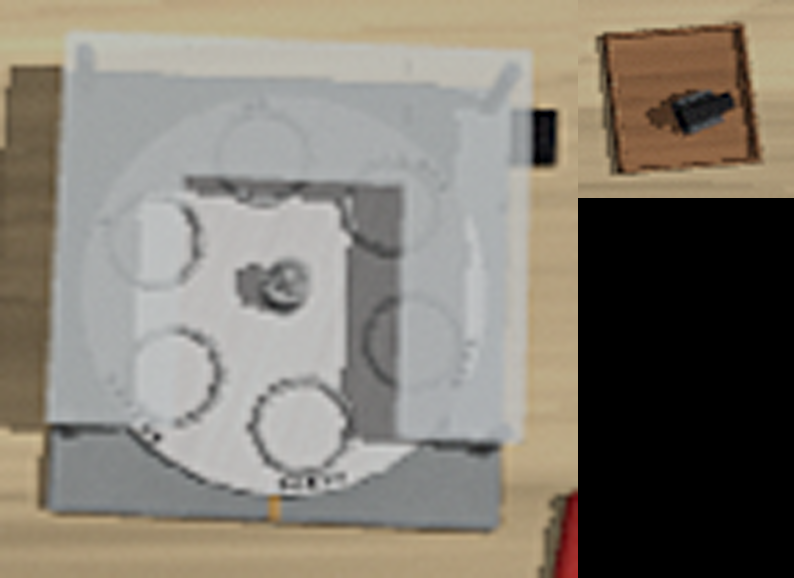

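Grooves will be checked later, but the measured heights (two views, minus the 3 mm mat) already identify the caps:

| Cap | x, y (m) |
|---|---|
| 1 | (.527, .336) |
| 2 | (.439, .320) |
| 3 | (.452, .231) |
| 4 | (.569, .249) |

The crop shows the front nest at (302,425) and the brass strip at (275,508), so the pips need a closer look with the wrist camera.

```bash
cat >> h.py <<'E'
def go(x,y,z,jaw=None):
    "print the delta to world TCP x,y,z (tool down) with jaw axis at angle jaw (deg, mod 180, nearest unless raw)"
    s=manip.get_state();M=R.from_quat(np.roll(s['ee_rot'],-1));p=np.array(s['position'])
    y0=M.as_matrix()[:,1];a0=np.degrees(np.arctan2(y0[1],y0[0]))
    if jaw is None: jaw=a0
    t=np.radians(jaw);Y=np.array([np.cos(t),np.sin(t),0]);X=np.array([0,0,-1.]);T=R.from_matrix(np.c_[X,Y,np.cross(X,Y)])
    d=M.inv().apply(np.array([x,y,z])-p)*100
    r=(M.inv()*T).as_rotvec()
    print('jaw %.1f'%a0,'q6 %.2f'%s['qpos'][5],'delta_pos',d.round(2).tolist(),'dr',r.round(3).tolist())
E
python3 -m creep '{"delta_pos":[[-10,-46.6,49.2],[-10,-46.6,49.2],[-10,-46.6,49.2],[-10,-46.6,49.2],[-10,-46.6,49.2],[-10,-46.6,49.2],[-10,-46.6,49.2],[-10,-46.6,49.2],[-10,-46.6,49.2],[-10,-46.6,49.2]],"dr":[[0,0,0],[0,0,0],[0,0,0],[0,0,0],[0,0,0],[0,0,0],[0,0,0],[0,0,0],[0,0,0],[0,0,0]]}'
python3 - <<'E'
from h import *
go(.49,-.03,.33,90)
E
```

```text
clock: 1.1
position: [0.409, 0.1292, 0.3045]
ee_rot: [0.701, 0.095, 0.701, -0.095]
contact_force: [1.2, -0.3, -0.2]
width: 0.0854
jaw 74.6 q6 -1.16 delta_pos [-2.56, -13.19, 12.04] dr [-0.269, 0.0, -0.0]
```

```bash

python3 -m creep '{"delta_pos":[[-2.5,-13.2,12],[-2.5,-13.2,12],[-2.5,-13.2,12],[-2.5,-13.2,12],[-2.5,-13.2,12],[-2.5,-13.2,12],[-2.5,-13.2,12]],"dr":[[-0.27,0,0],[-0.27,0,0],[-0.27,0,0],[-0.27,0,0],[-0.27,0,0],[-0.27,0,0],[-0.27,0,0]]}'
python3 - <<'E'
from h import *
st();im=shot('wrist','w1.png');print(im['intrinsics'],im['rvec'],im['tvec'])
cv2.imwrite('pics/top1.png',shot('top','top1.png')['pixels'])
E
```

```text
clock: 1.8
position: [0.4885, -0.0272, 0.3288]
ee_rot: [0.707, -0.0, 0.708, 0.001]
contact_force: [-0.4, -0.2, 0.8]
width: 0.0851
{'clock': 1.8, 'position': [0.4885, -0.0272, 0.3288], 'ee_rot': [0.7066, -0.0003, 0.7076, 0.001], 'qpos': [-0.1985, 0.1037, 1.4895, 0.0007, 1.55, -1.771], 'contact_force': [-0.3629, -0.2094, 0.8394], 'width': 0.0851}
[[325.1922621    0.         288.44507833]
 [  0.         325.1922621  215.68732133]
 [  0.           0.           1.        ]] [-2.07155519 -2.07384855 -0.29114206] [ 0.02827658 -0.53232081  0.33765895]
```

View pics/w1.png

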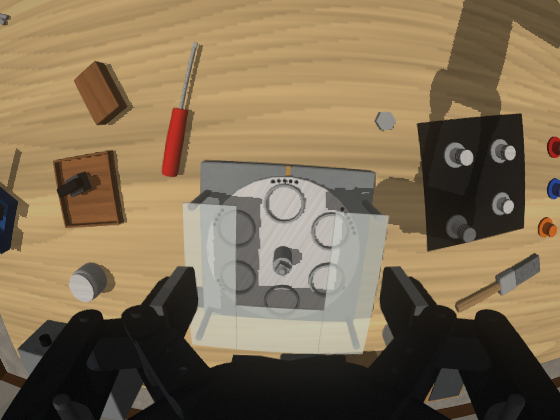

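The wrist view shows the front nest at about (285,203) with a pip row at (285,181), the shaft at (283,262), the strip at (289,168) and the handle at (74,184). I need an enlarged crop of these.

```bash
cat >> h.py <<'E'
def ray(im,u,v):
    K=im['intrinsics'];dx=(u-K[0,2])/K[0,0];dy=(v-K[1,2])/K[0,0];th=np.hypot(dx,dy)+1e-9
    return np.stack([dx/th*np.tan(th),dy/th*np.tan(th),np.ones_like(th)],-1)
def wcloud(im):
    d=im['depth'];h,w=d.shape;u,v=np.meshgrid(np.arange(w)*1.,np.arange(h)*1.)
    X=(ray(im,u,v)*d[...,None]-np.array(im['tvec']).ravel())@cv2.Rodrigues(np.array(im['rvec'],float))[0]
    X[d==0]=np.nan;return X
def plane(im,u,v,z):
    "world point of wrist pixel on the plane z"
    Rm=cv2.Rodrigues(np.array(im['rvec'],float))[0];c=-Rm.T@np.array(im['tvec']).ravel();r=ray(im,np.float64(u),np.float64(v))@Rm
    return c+r*(z-c[2])/r[2]
E
python3 - <<'E'
from h import *
from m import caps
im=dict(np.load('pics/w1.npz'));X=wcloud(im);print('caps');caps(X,(.38,.62,.15,.4))
print('nest/gap',plane(im,285,203,.05),'strip',plane(im,289,168,.024))
for n,a in(('shafttop',(250,292,245,280)),('handle',(50,105,165,205))):
    B=X[a[2]:a[3],a[0]:a[1]].reshape(-1,3);B=B[B[:,2]>(.09 if n[0]=='s' else .036)];B=B[B[:,2]<.105]
    t=np.percentile(B[:,2],95);T=B[B[:,2]>t-(.004)]
    r=cv2.minAreaRect((T[:,:2]*1000).astype(np.float32));print(n,len(T),t,'mean',T.mean(0),'rect',r)
p=im['pixels']
a=cv2.resize(p[155:300,205:365],None,fx=4,fy=4,interpolation=cv2.INTER_CUBIC)
b=cv2.resize(p[140:235,45:130],None,fx=1.8,fy=1.8);b=cv2.copyMakeBorder(b,0,a.shape[0]-b.shape[0],0,0,0)
cv2.imwrite('pics/c2.png',np.hstack([a,b]))
E
```

```text
caps
[507. 152.] n 214 top z 0.0404 mid [0.4393 0.3183] mean [0.4394 0.3177]
[463. 157.] n 288 top z 0.0474 mid [0.452  0.2302] mean [0.4522 0.229 ]
[506. 206.] n 164 top z 0.0330 mid [0.5285 0.3344] mean [0.5285 0.3335]
[465. 232.] n 305 top z 0.0542 mid [0.5686 0.2482] mean [0.5682 0.2473]
nest/gap [ 0.52179624 -0.03227353  0.05      ] strip [ 0.47828869 -0.02695387  0.024     ]
shafttop 55 0.09893100937688362 mean [ 0.59806939 -0.03640106  0.09718309] rect ((598.4867553710938, -36.24628829956055), (8.88668155670166, 10.325357437133789), 47.007354736328125)
handle 205 0.05270336545583284 mean [ 0.49460634 -0.37291656  0.05119643] rect ((494.9728088378906, -373.70843505859375), (16.73996353149414, 46.275665283203125), 18.630327224731445)
```

View pics/c2.png

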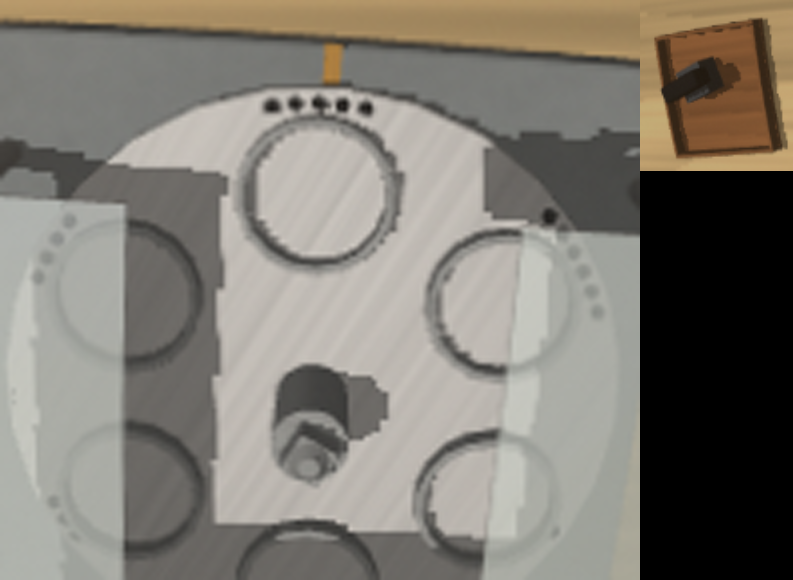

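```bash
python3 - <<'E'
from h import *
im=dict(np.load('pics/w1.npz'));Rm=cv2.Rodrigues(im['rvec'])[0]
print('cam',(-Rm.T@im['tvec'].ravel()).round(3),'axis',Rm[2].round(3))
# crop->px: u=205+cu/4, v=155+cv/4
q=lambda a,b,z:plane(im,205+a/4,155+b/4,z)
e=[q(20,24,.024),q(600,62,.024)];d=e[1]-e[0];print('edge yaw',np.degrees(np.arctan2(-d[0],d[1])))
print('strip mid',q(333,62,.024))
for n,c in dict(n5=(321,190),n6=(500,302),n4=(127,292),n3=(133,487),n1=(487,495)).items():
    v=q(*c,.05)-np.array([.5983,-.0364,.05]);print(n,np.hypot(v[0],v[1]),np.degrees(np.arctan2(v[1],v[0])))
c=np.array([q(*c,.05) for c in((500,302),(133,487),(127,292),(487,495))]);print('axis',(c[0]+c[1])/2,(c[2]+c[3])/2)
go(.52,-.036,.25,-90+0)
E
```

```text
cam [ 0.419 -0.028  0.471] axis [ 0.275  0.001 -0.962]
edge yaw -3.8372945206711946
strip mid [ 0.48178945 -0.02798605  0.024     ]
n5 0.07731822253740761 176.69287801525388
n6 0.07590466755556885 119.90765288461202
n4 0.07467028765792673 -123.55958752459358
n3 0.07224825694006594 -62.47138555846881
n1 0.07393530147978812 60.66667783210308
axis [ 0.5960731  -0.03553593  0.05      ] [ 0.59577105 -0.03528397  0.05      ]
jaw 90.2 q6 -1.77 delta_pos [7.91, -0.93, 3.15] dr [-3.139, 0.001, -0.001]
```

```bash

python3 -m creep '{"delta_pos":[[12.9,-0.9,11.1],[12.9,-0.9,11.1],[12.9,-0.9,11.1],[12.9,-0.9,11.1],[12.9,-0.9,11.1],[12.9,-0.9,11.1],[12.9,-0.9,11.1]],"dr":[[0,0,0],[0,0,0],[0,0,0],[0,0,0],[0,0,0],[0,0,0],[0,0,0]]}'
python3 - <<'E'
from h import *
st();im=shot('wrist','w2.png')
R_,t=im['rvec'],im['tvec']
# where is shaft
Rm=cv2.Rodrigues(np.array(R_))[0];p=Rm@np.array([.597,-.036,.095])+np.array(t).ravel()
th=np.arctan2(np.hypot(p[0],p[1]),p[2]);k=im['intrinsics'];u=k[0][2]+k[0][0]*th*p[0]/np.hypot(*p[:2]);v=k[1][2]+k[0][0]*th*p[1]/np.hypot(*p[:2]);print(u,v)
u,v=int(u),int(v);cv2.imwrite('pics/c3.png',cv2.resize(im['pixels'][v-45:v+45,u-60:u+60],None,fx=6,fy=6,interpolation=cv2.INTER_CUBIC));print(u-60,v-45)
E
```

```text
clock: 2.6
position: [0.6001, -0.0366, 0.2027]
ee_rot: [0.708, -0.001, 0.706, 0.0]
contact_force: [-0.2, 1.1, 0.4]
width: 0.0858
{'clock': 2.6, 'position': [0.6001, -0.0366, 0.2027], 'ee_rot': [0.7082, -0.0008, 0.7061, 0.0004], 'qpos': [-0.1767, 0.3301, 1.4973, 0.0, 1.3112, -1.7492], 'contact_force': [-0.2483, 1.1184, 0.3705], 'width': 0.0858}
290.20187379690606 208.97777804873456
230 163
```

View pics/c3.png

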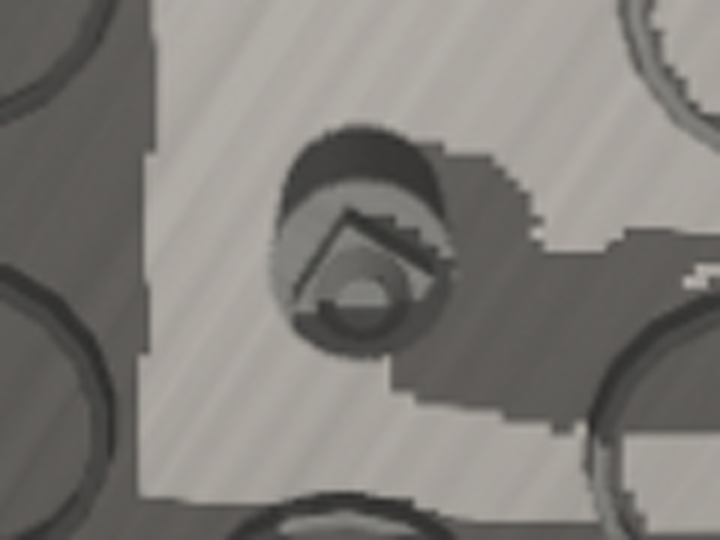

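The crop shows the shaft's near base corner at (350,212), its side corners at (435,272) and (297,292), and the nose top at (362,297).

```bash
python3 - <<'E'
from h import *
im=dict(np.load('pics/w2.npz'))
q=lambda a,b,z:plane(im,230+(a+.5)/6-.5,163+(b+.5)/6-.5,z)
c,r,l=q(350,212,.082),q(435,272,.082),q(297,292,.082)
for e in(r-c,l-c): print(np.degrees(np.arctan2(e[1],e[0]))%90,np.hypot(*e[:2]))
print('nose',q(362,297,.099),'mid corners',(r+l)/2)
# shoulder circle: left 272, right 452 (at z .082), front top 180
print(q(272,260,.082),q(456,260,.082),q(360,180,.082))
X=wcloud(im);Z=X[...,2]
T=X[(Z>.096)&(Z<.1005)&(abs(X[...,0]-.597)<.02)&(abs(X[...,1]+.036)<.02)];print('nose top depth',len(T),T.mean(0))
go(.495,-.3735,.2,18.6)
E
```

```text
54.168517293635006 0.014605149275201863
57.20180509756193 0.013642240580477449
nose [ 0.59844717 -0.03623687  0.099     ] mid corners [ 0.6010101  -0.03562637  0.082     ]
[ 0.59785789 -0.04868968  0.082     ] [ 0.59781865 -0.02310831  0.082     ] [ 0.58647929 -0.03648071  0.082     ]
nose top depth 109 [ 0.598809   -0.03610824  0.09781703]
jaw 90.1 q6 -1.75 delta_pos [0.27, -33.66, -10.56] dr [1.248, 0.003, -0.002]
```

```bash

python3 -m creep '{"delta_pos":[[0,-33.7,-10.5],[0,-33.7,-10.5],[0,-33.7,-10.5],[0,-33.7,-10.5],[0,-33.7,-10.5],[0,-33.7,-10.5],[0,-33.7,-10.5],[0,-33.7,-10.5],[0,-33.7,-10.5],[0,-33.7,-10.5]],"dr":[[1.48,0,0],[1.48,0,0],[1.48,0,0],[1.48,0,0],[1.48,0,0],[1.48,0,0],[1.48,0,0],[1.48,0,0],[1.48,0,0],[1.48,0,0]]}'
python3 -m creep '{"delta_pos":[[0,0,0],[0,0,0],[0,0,0],[0,0,0],[0,0,0],[0,0,0],[0,0,0],[0,0,0],[0,0,0],[0,0,0]],"dr":[[1.48,0,0],[1.48,0,0],[1.48,0,0],[1.48,0,0],[1.48,0,0],[1.48,0,0],[1.48,0,0],[1.48,0,0],[1.48,0,0],[1.48,0,0]]}'
python3 - <<'E'
from h import *
go(.495,-.3735,.2,-161.4)
E
```

```text
clock: 3.65
position: [0.4949, -0.3748, 0.2023]
ee_rot: [0.522, 0.478, 0.52, -0.478]
contact_force: [-0.8, 0.2, -0.3]
width: 0.0852
clock: 4.65
position: [0.4954, -0.374, 0.2026]
ee_rot: [0.063, 0.705, 0.062, -0.704]
contact_force: [-0.6, -0.1, -0.3]
width: 0.0858
jaw -79.9 q6 0.64 delta_pos [0.26, -0.06, 0.03] dr [1.423, -0.003, -0.001]
```

```bash

python3 -m creep '{"delta_pos":[[0.2,0,0],[0.2,0,0],[0.2,0,0],[0.2,0,0],[0.2,0,0],[0.2,0,0],[0.2,0,0],[0.2,0,0],[0.2,0,0],[0.2,0,0]],"dr":[[1.423,0,0],[1.423,0,0],[1.423,0,0],[1.423,0,0],[1.423,0,0],[1.423,0,0],[1.423,0,0],[1.423,0,0],[1.423,0,0],[1.423,0,0]]}' 0.2
cat >> m.py <<'E'
def handle(im,X,c,zt):
    m=(np.abs(X[...,2]-zt)<.004)&(np.hypot(X[...,0]-c[0],X[...,1]-c[1])<.045)
    n,l,s,cc=cv2.connectedComponentsWithStats(m.astype(np.uint8));i=1+np.argmax(s[1:,4]);P=X[l==i]
    print(cc[i],'n',len(P),'z',np.median(P[:,2]),'rect',cv2.minAreaRect((P[:,:2]*1000).astype(np.float32)))
E
python3 - <<'E'
from m import *
im=shot('wrist','w3.png');X=wcloud(im)
handle(im,X,(.495,-.3735),.051);go(.495,-.3735,.2,-161.4)
E
```

```text
clock: 5.65
position: [0.4954, -0.374, 0.2006]
ee_rot: [-0.412, 0.576, -0.412, -0.573]
contact_force: [-0.4, 0.8, -0.6]
width: 0.0513
[289.60754717 200.48805031] n 795 z 0.05101255638324629 rect ((495.2771911621094, -375.41082763671875), (15.559725761413574, 45.144989013671875), 20.426939010620117)
jaw -161.4 q6 2.06 delta_pos [0.05, 0.03, 0.06] dr [0.001, -0.003, 0.001]
```

View pics/w3.png

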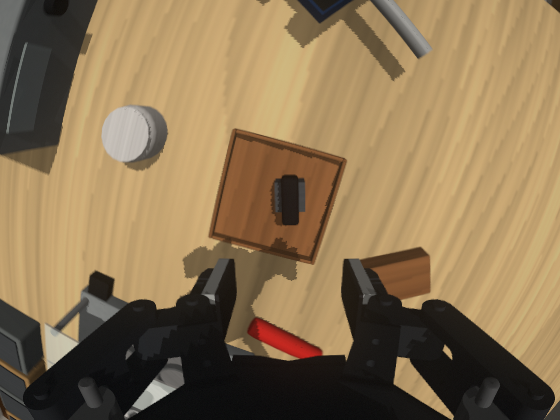

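The handle is at (290,200) in its tray, between the open fingers and aligned with them. I descend and grip the bar.

```bash

python3 -m creep '{"delta_pos":[[5,0.04,-0.1],[10,0.04,-0.1],[13,0.04,-0.1],[14,0.04,-0.1],[15,0.04,-0.1],[16,0.04,-0.1],[16.8,0.04,-0.1],[16.8,0.04,-0.1],[16.8,0.04,-0.1]],"dr":[[-0.03,0,0],[-0.03,0,0],[-0.03,0,0],[-0.03,0,0],[-0.03,0,0],[-0.03,0,0],[-0.03,0,0],[-0.03,0,0],[-0.03,0,0]]}'
python3 -m creep '{"delta_pos":[[0,0,0],[0,0,0],[0,0,0],[0,0,0],[0,0,0],[0,0,0]],"dr":[[0,0,0],[0,0,0],[0,0,0],[0,0,0],[0,0,0],[0,0,0]]}' -1 50
python3 -m creep '{"delta_pos":[[-2,0,0],[-5,0,0],[-9,0,0],[-13,0,0],[-17,0,0],[-17,0,0]],"dr":[[0,0,0],[0,0,0],[0,0,0],[0,0,0],[0,0,0],[0,0,0]]}'
python3 - <<'E'
from h import *
go(.5985,-.036,.20,-123.6)
E
```

```text
clock: 6.6
position: [0.496, -0.3754, 0.0308]
ee_rot: [-0.402, 0.582, -0.402, -0.581]
contact_force: [-0.1, 0.0, 1.0]
width: 0.0514
clock: 7.2
position: [0.4959, -0.3754, 0.0308]
ee_rot: [-0.402, 0.582, -0.402, -0.581]
contact_force: [-0.3, 0.4, 4.9]
width: 0.0148
clock: 7.8
position: [0.4981, -0.3774, 0.2062]
ee_rot: [-0.402, 0.586, -0.403, -0.578]
contact_force: [1.2, -0.4, -0.4]
width: 0.015
jaw -159.3 q6 2.02 delta_pos [0.43, -21.43, 28.41] dr [-0.624, -0.012, 0.002]
```

```bash

python3 -m creep '{"delta_pos":[[0.4,-21.4,28.4],[0.4,-21.4,28.4],[0.4,-21.4,28.4],[0.4,-21.4,28.4],[0.4,-21.4,28.4],[0.4,-21.4,28.4],[0.4,-21.4,28.4],[0.4,-21.4,28.4],[0.4,-21.4,28.4],[0.4,-21.4,28.4]],"dr":[[-0.62,-0.01,0],[-0.62,-0.01,0],[-0.62,-0.01,0],[-0.62,-0.01,0],[-0.62,-0.01,0],[-0.62,-0.01,0],[-0.62,-0.01,0],[-0.62,-0.01,0],[-0.62,-0.01,0],[-0.62,-0.01,0]]}'
python3 - <<'E'
from m import *
st();im=shot('wrist','w4.png');X=wcloud(im);s=manip.get_state();p=s['position']
handle(im,X,p,p[2]+.021);go(.5985,-.036,.14,-123.6);cv2.imwrite('pics/c4.png',cv2.resize(im['pixels'][120:320,190:390],None,fx=3,fy=3,interpolation=cv2.INTER_CUBIC))
E
```

```text
clock: 8.8
position: [0.5949, -0.0346, 0.1952]
ee_rot: [0.207, -0.673, 0.204, 0.68]
contact_force: [-0.1, 0.8, -2.1]
width: 0.0147
{'clock': 8.8, 'position': [0.5949, -0.0346, 0.1952], 'ee_rot': [0.2072, -0.673, 0.2041, 0.6801], 'qpos': [-0.1782, 0.3333, 1.5116, 0.0057, 1.3061, 1.9812], 'contact_force': [-0.1023, 0.7953, -2.1308], 'width': 0.0147}
[290.02203857 289.75785124] n 3630 z 0.2156062477242763 rect ((592.6646118164062, -39.562652587890625), (33.84874725341797, 45.87146759033203), 66.96784973144531)
jaw -123.9 q6 1.98 delta_pos [5.54, -0.11, -0.4] dr [-0.005, 0.01, 0.002]
```

View pics/c4.png

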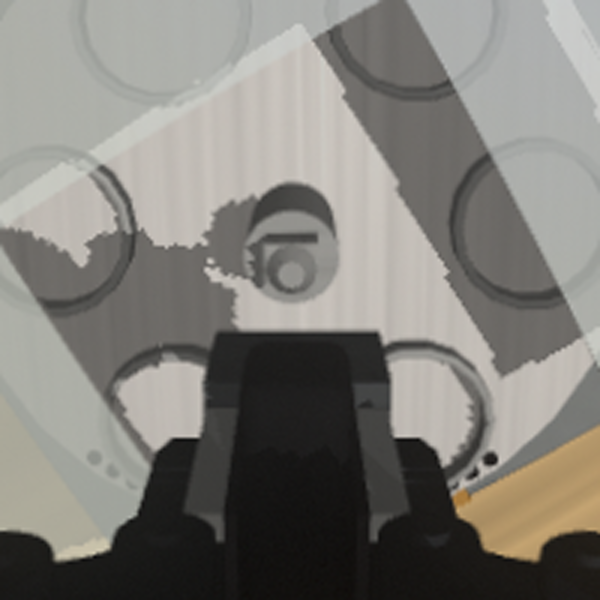

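The shaft face at (290,238) is parallel to the handle's socket edge, so the turn is right. I go to just above the nose.

```bash

python3 -m creep '{"delta_pos":[[3,-0.1,-0.4],[5.3,-0.1,-0.4],[5.3,-0.1,-0.4],[5.3,-0.1,-0.4],[5.3,-0.1,-0.4]],"dr":[[0,0.01,0],[0,0.01,0],[0,0.01,0],[0,0.01,0],[0,0.01,0]]}'
python3 - <<'E'
from h import *
go(.5985,-.036,.1088,-123.6)
E
```

```text
clock: 9.35
position: [0.6002, -0.0359, 0.1447]
ee_rot: [-0.207, 0.678, -0.205, -0.675]
contact_force: [-0.0, -0.8, -1.8]
width: 0.0151
jaw -123.9 q6 1.98 delta_pos [3.59, 0.11, 0.14] dr [-0.005, -0.003, 0.004]
```

```bash

python3 -m creep '{"delta_pos":[[0.8,0.1,0.14],[1.4,0.1,0.14],[1.8,0.1,0.14],[2.1,0.1,0.14],[2.4,0.1,0.14],[2.7,0.1,0.14],[2.7,0.1,0.14]],"dr":[[0,0,0],[0,0,0],[0,0,0],[0,0,0],[0,0,0],[0,0,0],[0,0,0]]}'
python3 - <<'E'
from h import *
go(.5985,-.036,.1088,-123.6)
E
```

```text
clock: 10.05
position: [0.5995, -0.0354, 0.1172]
ee_rot: [-0.207, 0.679, -0.205, -0.674]
contact_force: [2.8, -2.6, 0.2]
width: 0.0148
jaw -123.8 q6 1.98 delta_pos [0.84, 0.11, 0.06] dr [-0.003, -0.005, 0.005]
```

```bash

python3 -m creep '{"delta_pos":[[0.3,0.05,0.03],[0.6,0.05,0.03],[0.8,0.05,0.03],[1.0,0.05,0.03],[1.0,0.05,0.03]],"dr":[[0,0,0],[0,0,0],[0,0,0],[0,0,0],[0,0,0]]}'
python3 - <<'E'
from h import *
st();go(.5985,-.036,.1088,-123.6)
E
```

```text
clock: 10.55
position: [0.5992, -0.0361, 0.1087]
ee_rot: [-0.206, 0.679, -0.205, -0.674]
contact_force: [2.2, -2.7, 12.2]
width: 0.0147
{'clock': 10.55, 'position': [0.5992, -0.0361, 0.1087], 'ee_rot': [-0.2064, 0.6791, -0.2048, -0.674], 'qpos': [-0.177, 0.3993, 1.639, 0.0017, 1.0958, 1.9831], 'contact_force': [2.1756, -2.6802, 12.1881], 'width': 0.0147}
jaw -123.8 q6 1.98 delta_pos [-0.01, 0.03, 0.07] dr [-0.004, -0.006, 0.004]
```

The handle is home: 12 N upward at the expected height. Turning two clicks counterclockwise to bring nest 1 round.

```bash

python3 -m creep '{"delta_pos":[[-0.1,0,0],[-0.1,0,0],[-0.1,0,0],[-0.1,0,0],[-0.1,0,0],[-0.1,0,0],[-0.1,0,0],[-0.1,0,0],[-0.1,0,0],[-0.1,0,0]],"dr":[[-0.14,0,0],[-0.28,0,0],[-0.42,0,0],[-0.56,0,0],[-0.7,0,0],[-0.84,0,0],[-0.98,0,0],[-1.12,0,0],[-1.26,0,0],[-1.4,0,0]]}'
python3 -m creep '{"delta_pos":[[0,0,0],[0,0,0],[0,0,0],[0,0,0],[0,0,0],[0,0,0],[0,0,0],[0,0,0]],"dr":[[-0.14,0,0],[-0.28,0,0],[-0.42,0,0],[-0.56,0,0],[-0.69,0,0],[-0.77,0,0],[-0.77,0,0],[-0.77,0,0]]}'
python3 - <<'E'
from h import *
st();go(.5985,-.036,.1088,-3.6)
E
```

```text
clock: 11.55
position: [0.5998, -0.0343, 0.1089]
ee_rot: [0.279, 0.653, 0.28, -0.646]
contact_force: [4.0, 1.5, 7.3]
width: 0.0149
clock: 12.35
position: [0.5987, -0.0339, 0.1088]
ee_rot: [0.503, 0.5, 0.502, -0.495]
contact_force: [2.0, 1.5, 8.7]
width: 0.0149
{'clock': 12.35, 'position': [0.5987, -0.0339, 0.1088], 'ee_rot': [0.5027, 0.5005, 0.5016, -0.4952], 'qpos': [-0.1758, 0.3991, 1.6391, 0.0059, 1.0978, -0.187], 'contact_force': [1.9538, 1.5283, 8.7422], 'width': 0.0149}
jaw 0.5 q6 -0.19 delta_pos [0.0, -0.02, 0.21] dr [0.071, -0.004, -0.006]
```

```bash

python3 -m creep '{"delta_pos":[[0,0,0],[0,0,0],[0,0,0],[0,0,0],[-3,0,0],[-7,0,0],[-12,0,0],[-15,0,0],[-15,0,0]],"dr":[[0,0,0],[0,0,0],[0,0,0],[0,0,0],[0,0,0],[0,0,0],[0,0,0],[0,0,0],[0,0,0]]}' 0.2
python3 - <<'E'
from m import *
st();im=shot('wrist','w5.png');X=wcloud(im);handle(im,X,(.5985,-.036),.130);cv2.imwrite('pics/w5.png',im['pixels'])
go(.5278,.3345,.2,-90)
E
```

```text
clock: 13.25
position: [0.5991, -0.0359, 0.2624]
ee_rot: [0.505, 0.501, 0.499, -0.495]
contact_force: [0.3, 0.6, 0.6]
width: 0.0511
{'clock': 13.25, 'position': [0.5991, -0.0359, 0.2624], 'ee_rot': [0.505, 0.5008, 0.4994, -0.4947], 'qpos': [-0.1773, 0.2927, 1.404, 0.0026, 1.4334, -0.1866], 'contact_force': [0.3291, 0.634, 0.5909], 'width': 0.0511}
[286.63812785 203.9760274 ] n 876 z 0.12914059208272005 rect ((599.5913696289062, -36.240028381347656), (15.487425804138184, 46.580726623535156), 4.032188415527344)
jaw 0.5 q6 -0.19 delta_pos [5.95, -6.69, -37.06] dr [1.58, -0.006, -0.004]
```

View pics/w5.png

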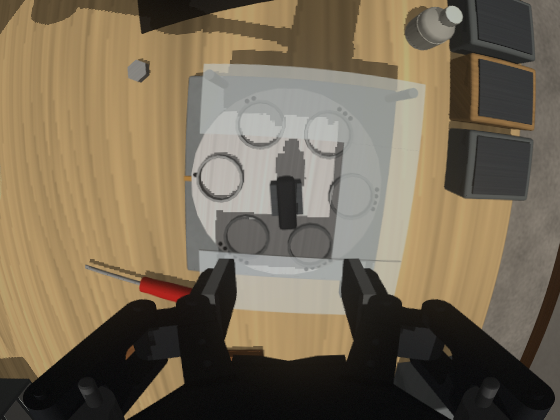

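The one-pip nest is at (221,176) by the brass strip at (188,178), so nest 1 is in the gap. The handle sits flat on the shaft at (287,204). Now cap 1.

```bash

python3 -m creep '{"delta_pos":[[0,-6.7,-37],[0,-6.7,-37],[0,-6.7,-37],[0,-6.7,-37],[4,-6.7,-37],[6,-6.7,-37],[6,-6.7,-37],[6,-6.7,-37],[6,-6.7,-37],[6,-6.7,-37]],"dr":[[-1.56,0,0],[-1.56,0,0],[-1.56,0,0],[-1.56,0,0],[-1.56,0,0],[-1.56,0,0],[-1.56,0,0],[-1.56,0,0],[-1.56,0,0],[-1.56,0,0]]}'
cat >> m.py <<'E'
def fitcap(X,c,zt):
    "circle fit of the cap top (points within 2.5mm of the top)"
    m=(np.abs(X[...,2]-zt)<.003)&(np.hypot(X[...,0]-c[0],X[...,1]-c[1])<.05);P=X[m]
    (x,y),r=cv2.minEnclosingCircle((P[:,:2]*1000).astype(np.float32));print('cap',len(P),'z',np.median(P[:,2]).round(4),'xy',round(x/1000,4),round(y/1000,4),'r',round(r,1),'mean',P[:,:2].mean(0).round(4));return x/1000,y/1000
E
python3 - <<'E'
from m import *
w=dict(np.load('pics/w5.npz'));print('gap by nest1',plane(w,221,176.5,.05))
st();im=shot('wrist','w6.png');X=wcloud(im)
caps(X,(.4,.62,.18,.4))
x,y=fitcap(X,(.5278,.3345),.033);go(x,y,.012,90)
p=im['pixels'].copy();cv2.imwrite('pics/w6.png',p)
E
```

```text
clock: 14.3
position: [0.5242, 0.3348, 0.1943]
ee_rot: [0.706, 0.018, 0.708, -0.019]
contact_force: [-0.3, -0.2, -0.5]
width: 0.051
gap by nest1 [ 0.52677431 -0.02326346  0.05      ]
{'clock': 14.3, 'position': [0.5242, 0.3348, 0.1943], 'ee_rot': [0.7055, 0.0185, 0.7082, -0.019], 'qpos': [0.4559, 0.3695, 1.4578, 0.0011, 1.318, -1.0621], 'contact_force': [-0.3235, -0.1661, -0.4794], 'width': 0.051}
[267. 110.] n 557 top z 0.0405 mid [0.4396 0.3191] mean [0.4394 0.3193]
[176. 132.] n 631 top z 0.0475 mid [0.4523 0.2306] mean [0.4522 0.2311]
[290. 202.] n 480 top z 0.0335 mid [0.5284 0.3352] mean [0.5279 0.3353]
[206. 248.] n 688 top z 0.0541 mid [0.5683 0.249 ] mean [0.5677 0.2493]
[288. 364.] n 46551 top z 0.2959 mid [0.5142 0.3332] mean [0.5108 0.3334]
cap 437 z 0.0323 xy 0.5284 0.3351 r 12.0 mean [0.528  0.3352]
jaw 87.1 q6 -1.07 delta_pos [18.28, 0.12, 0.42] dr [-0.05, -0.003, 0.0]
```

View pics/w6.png

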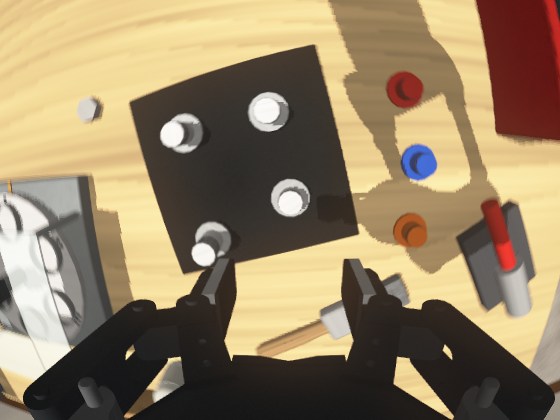

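```bash
cat >> m.py <<'E'
def nest(X,c=(.5225,-.031)):
    "centre of the nest cup in the gap, from its rim's depth points (z about .05)"
    m=(np.abs(X[...,2]-.05)<.0025)&(np.abs(np.hypot(X[...,0]-c[0],X[...,1]-c[1])-.024)<.010);P=X[m][:,:2]
    A=np.c_[2*P,np.ones(len(P))];s=np.linalg.lstsq(A,(P**2).sum(1),rcond=None)[0]
    print('nest n',len(P),'c',s[:2].round(4),'r',np.sqrt(s[2]+s[:2]@s[:2]).round(4))
E
python3 - <<'E'
from m import *
for n in('w1','w2','w5'):
    w=dict(np.load(f'pics/{n}.npz'));X=wcloud(w);nest(X)
w=dict(np.load('pics/w5.npz'));print(plane(w,188,178,.024),wcloud(w)[176,221],plane(w,221,176,.04))
E
```

```text
nest n 279 c [ 0.5231 -0.0345] r 0.0251
nest n 593 c [ 0.5237 -0.033 ] r 0.0253
nest n 380 c [ 0.5242 -0.0257] r 0.0253
[ 0.4800368  -0.02869854  0.024     ] [ 0.52477465 -0.02430715  0.03987207] [ 0.52480015 -0.02428682  0.04      ]
```

```bash

python3 -m creep '{"delta_pos":[[4,0.1,0.4],[9,0.1,0.4],[13,0.1,0.4],[13,0.1,0.4],[13,0.1,0.4]],"dr":[[-0.05,0,0],[-0.05,0,0],[-0.05,0,0],[-0.05,0,0],[-0.05,0,0]]}'
python3 - <<'E'
from h import *
go(.5284,.3352,.0125,90)
E
```

```text
clock: 14.85
position: [0.5303, 0.3346, 0.067]
ee_rot: [0.707, 0.005, 0.707, -0.004]
contact_force: [0.3, 0.9, 0.5]
width: 0.0511
jaw 89.2 q6 -1.11 delta_pos [5.45, 0.05, -0.18] dr [-0.013, -0.0, -0.001]
```

```bash

python3 -m creep '{"delta_pos":[[2,0.05,-0.15],[3.5,0.05,-0.15],[4.6,0.05,-0.15],[5.3,0.05,-0.15],[5.4,0.05,-0.15],[5.4,0.05,-0.15]],"dr":[[0,0,0],[0,0,0],[0,0,0],[0,0,0],[0,0,0],[0,0,0]]}'
python3 -m creep '{"delta_pos":[[0,0,0],[0,0,0],[0,0,0],[0,0,0],[0,0,0]],"dr":[[0,0,0],[0,0,0],[0,0,0],[0,0,0],[0,0,0]]}' -1 40
python3 -m creep '{"delta_pos":[[-2,0,0],[-5,0,0],[-9,0,0],[-13,0,0],[-17,0,0],[-17,0,0]],"dr":[[0,0,0],[0,0,0],[0,0,0],[0,0,0],[0,0,0],[0,0,0]]}'
python3 - <<'E'
from h import *
go(.5227,-.0311,.18,90)
E
```

```text
clock: 15.45
position: [0.53, 0.336, 0.0147]
ee_rot: [0.708, 0.005, 0.706, -0.003]
contact_force: [0.0, 0.0, 1.2]
width: 0.0517
clock: 15.95
position: [0.5301, 0.336, 0.0148]
ee_rot: [0.708, 0.005, 0.706, -0.003]
contact_force: [-0.3, -0.6, 5.5]
width: 0.0224
clock: 16.55
position: [0.5322, 0.337, 0.1901]
ee_rot: [0.712, 0.007, 0.703, -0.001]
contact_force: [0.6, 0.7, -1.3]
width: 0.0224
jaw 89.3 q6 -1.11 delta_pos [0.72, -36.83, -0.53] dr [-0.012, 0.013, -0.008]
```

```bash

python3 -m creep '{"delta_pos":[[0.5,-36.8,-0.4],[0.5,-36.8,-0.4],[0.5,-36.8,-0.4],[0.5,-36.8,-0.4],[0.5,-36.8,-0.4],[0.5,-36.8,-0.4],[0.5,-36.8,-0.4],[0.5,-36.8,-0.4],[0.5,-36.8,-0.4],[0.5,-36.8,-0.4]],"dr":[[0,0.013,0],[0,0.013,0],[0,0.013,0],[0,0.013,0],[0,0.013,0],[0,0.013,0],[0,0.013,0],[0,0.013,0],[0,0.013,0],[0,0.013,0]]}'
python3 - <<'E'
from m import *
im=shot('wrist','w7.png');X=wcloud(im);nest(X);st()
p=im['pixels'][130:330,190:390];cv2.imwrite('pics/c7.png',cv2.resize(p,None,fx=3,fy=3))
go(.5243,-.032,.06,90)
E
```

```text
clock: 17.55
position: [0.5201, -0.0322, 0.1771]
ee_rot: [0.703, 0.006, 0.712, -0.003]
contact_force: [1.4, 0.4, -0.9]
width: 0.0226
nest n 511 c [ 0.5236 -0.0305] r 0.0254
{'clock': 17.6, 'position': [0.5202, -0.0316, 0.1773], 'ee_rot': [0.7027, 0.0054, 0.7114, -0.0029], 'qpos': [-0.1951, 0.2395, 1.6964, 0.0012, 1.2186, -1.7545], 'contact_force': [0.3779, 0.9403, 0.1688], 'width': 0.0222}
jaw 89.3 q6 -1.75 delta_pos [11.73, -0.07, 0.55] dr [-0.012, -0.012, -0.004]
```

View pics/c7.png

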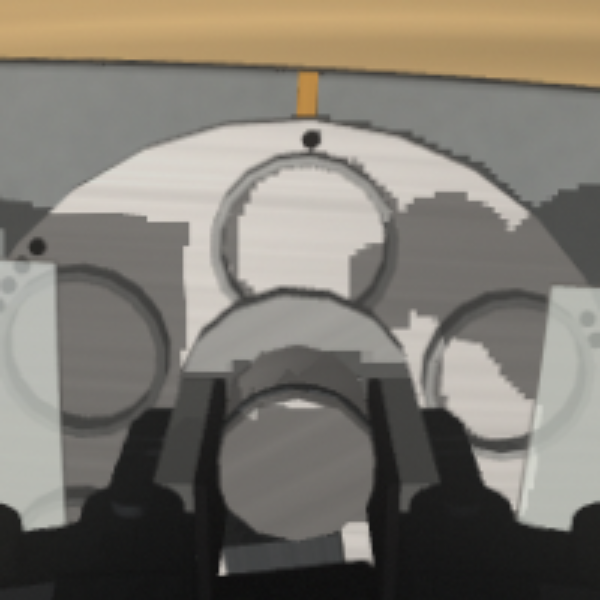

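Nest 1 (one pip, at crop (312,140)) stands by the brass strip, and cap 1 is upright in the grip. I descend.

```bash

python3 -m creep '{"delta_pos":[[3,0.05,0.5],[6,0.05,0.5],[8,0.05,0.5],[9.5,0.05,0.5],[9.5,0.05,0.5],[9.5,0.05,0.5]],"dr":[[-0.01,-0.012,0],[-0.01,-0.012,0],[-0.01,-0.012,0],[-0.01,-0.012,0],[-0.01,-0.012,0],[-0.01,-0.012,0]]}'
python3 - <<'E'
from m import *
im=shot('wrist');X=wcloud(im);s=st();p=s['position'];fitcap(X,p,p[2]+.018);go(.5246,-.0308,.053,90)
Z=X[...,2];F=X[(np.abs(Z-(p[2]-.004))<.004)&(np.hypot(X[...,0]-p[0],X[...,1]-p[1])<.03)];print('flange',len(F),F.min(0),F.max(0))
E
```

```text
clock: 18.2
position: [0.5249, -0.0306, 0.0831]
ee_rot: [0.707, 0.001, 0.707, 0.001]
contact_force: [0.1, 0.5, -1.0]
width: 0.0225
{'clock': 18.25, 'position': [0.5254, -0.031, 0.0837], 'ee_rot': [0.7079, 0.0009, 0.7063, 0.0007], 'qpos': [-0.193, 0.3306, 1.8295, 0.0032, 0.9796, -1.7653], 'contact_force': [-1.1422, -0.6836, -0.2511], 'width': 0.0223}
cap 2429 z 0.1006 xy 0.5184 -0.0314 r 24.7 mean [ 0.5217 -0.0313]
jaw 90.0 q6 -1.77 delta_pos [3.07, 0.01, -0.09] dr [-0.0, 0.002, -0.002]
flange 1530 [ 0.50312355 -0.05078132  0.07567193] [ 0.52160231 -0.01111775  0.08365197]
```

The flange is centred at (.5231,-.0309) and the nest at (.523,-.031). I lower straight down.

```bash

python3 -m creep '{"delta_pos":[[1,0,0],[1.8,0,0],[2.3,0,0],[2.6,0,0],[2.9,0,0],[3.1,0,0],[3.1,0,0]],"dr":[[0,0,0],[0,0,0],[0,0,0],[0,0,0],[0,0,0],[0,0,0],[0,0,0]]}'
python3 -m creep '{"delta_pos":[[0,0,0],[0,0,0],[0,0,0],[0,0,0],[0,0,0],[-3,0,0],[-7,0,0],[-11,0,0],[-15,0,0],[-15,0,0]],"dr":[[0,0,0],[0,0,0],[0,0,0],[0,0,0],[0,0,0],[0,0,0],[0,0,0],[0,0,0],[0,0,0],[0,0,0]]}' 0.05
python3 - <<'E'
from m import *
im=shot('wrist','w8.png');X=wcloud(im);st();fitcap(X,(.523,-.031),.070);handle(im,X,(.5985,-.036),.130)
go(.5985,-.036,.20,-3.6)
E
```

```text
clock: 18.95
position: [0.5249, -0.0318, 0.052]
ee_rot: [0.708, 0.001, 0.707, 0.0]
contact_force: [0.1, 0.1, -1.8]
width: 0.0224
clock: 19.95
position: [0.5283, -0.0328, 0.208]
ee_rot: [0.712, 0.001, 0.702, -0.001]
contact_force: [0.9, -0.3, 0.3]
width: 0.0448
{'clock': 20.0, 'position': [0.5265, -0.0325, 0.2051], 'ee_rot': [0.71, 0.001, 0.7042, -0.0003], 'qpos': [-0.1953, 0.2169, 1.6539, 0.0026, 1.263, -1.7651], 'contact_force': [0.3011, 0.3998, -0.2096], 'width': 0.0448}
cap 541 z 0.0693 xy 0.5228 -0.0329 r 12.0 mean [ 0.5227 -0.0326]
[285.57954545 305.73347107] n 968 z 0.1290208960847241 rect ((599.0722045898438, -36.30354309082031), (16.86660385131836, 46.15421676635742), 6.32496452331543)
jaw 89.9 q6 -1.77 delta_pos [0.57, -0.34, 7.2] dr [1.632, 0.005, -0.007]
```

Cap 1 is seated: top at 69.3 mm against 70 expected. Back to the handle for one click.

```bash

python3 -m creep '{"delta_pos":[[0.5,-0.3,7.2],[0.5,-0.3,7.2],[0.5,-0.3,7.2],[0.5,-0.3,7.2],[0.5,-0.3,7.2],[0.5,-0.3,7.2],[0.5,-0.3,7.2],[0.5,-0.3,7.2],[0.5,-0.3,7.2],[0.5,-0.3,7.2]],"dr":[[1.53,0,0],[1.53,0,0],[1.53,0,0],[1.53,0,0],[1.53,0,0],[1.53,0,0],[1.53,0,0],[1.53,0,0],[1.53,0,0],[1.53,0,0]]}' 0.2
python3 - <<'E'
from m import *
im=shot('wrist','w9.png');X=wcloud(im);handle(im,X,(.5985,-.036),.130)
go(.5988,-.036,.1095,2)
E
```

```text
clock: 21.0
position: [0.5955, -0.0351, 0.195]
ee_rot: [0.514, 0.484, 0.517, -0.484]
contact_force: [0.2, -0.3, 0.8]
width: 0.0513
[293.67042254 229.0556338 ] n 1420 z 0.1291438846049329 rect ((599.466064453125, -35.80682373046875), (15.585067749023438, 45.17609405517578), 7.0637407302856445)
jaw 3.4 q6 -0.24 delta_pos [8.56, 0.34, 0.14] dr [0.024, -0.003, 0.002]
```

```bash

python3 -m creep '{"delta_pos":[[3,0.3,0.14],[5.5,0.3,0.14],[7,0.3,0.14],[8,0.3,0.14],[8.5,0.3,0.14],[8.5,0.3,0.14],[8.5,0.3,0.14]],"dr":[[-0.05,0,0],[-0.05,0,0],[-0.05,0,0],[-0.05,0,0],[-0.05,0,0],[-0.05,0,0],[-0.05,0,0]]}'
python3 -m creep '{"delta_pos":[[0,0,0],[0,0,0],[0,0,0],[0,0,0],[0,0,0]],"dr":[[0,0,0],[0,0,0],[0,0,0],[0,0,0],[0,0,0]]}' -1 50
python3 - <<'E'
from h import *
go(.5988,-.036,.1095,64)
E
```

```text
clock: 21.75
position: [0.6003, -0.0363, 0.1127]
ee_rot: [0.529, 0.47, 0.529, -0.468]
contact_force: [0.4, 0.3, 0.2]
width: 0.0513
clock: 22.25
position: [0.5996, -0.0363, 0.113]
ee_rot: [0.529, 0.47, 0.529, -0.468]
contact_force: [-3.0, 0.2, 5.9]
width: 0.015
jaw 6.8 q6 -0.30 delta_pos [0.35, -0.08, -0.04] dr [-0.998, -0.001, -0.002]
```

```bash

python3 -m creep '{"delta_pos":[[0,0,0],[0,0,0],[0,0,0],[0,0,0],[0,0,0],[0,0,0],[0,0,0],[0,0,0],[0,0,0],[0,0,0]],"dr":[[-0.14,0,0],[-0.28,0,0],[-0.42,0,0],[-0.56,0,0],[-0.7,0,0],[-0.84,0,0],[-0.95,0,0],[-1.0,0,0],[-1.0,0,0],[-1.0,0,0]]}'
python3 -m creep '{"delta_pos":[[0,0,0],[0,0,0],[0,0,0],[0,0,0],[-3,0,0],[-6,0,0],[-9,0,0],[-9,0,0]],"dr":[[0,0,0],[0,0,0],[0,0,0],[0,0,0],[0,0,0],[0,0,0],[0,0,0],[0,0,0]]}' 0.2
python3 - <<'E'
from m import *
im=shot('wrist','w10.png');X=wcloud(im);st();handle(im,X,(.5985,-.036),.130)
nest(X);caps(X,(.4,.6,.2,.4));go(.4395,.319,.2,90)
E
```

```text
clock: 23.25
position: [0.6001, -0.0356, 0.113]
ee_rot: [0.69, 0.16, 0.689, -0.157]
contact_force: [-1.3, 1.6, 5.6]
width: 0.0147
clock: 24.05
position: [0.6026, -0.037, 0.2068]
ee_rot: [0.693, 0.159, 0.686, -0.157]
contact_force: [0.7, -0.1, -0.1]
width: 0.0516
{'clock': 24.1, 'position': [0.6012, -0.0367, 0.2044], 'ee_rot': [0.6912, 0.1594, 0.6871, -0.1574], 'qpos': [-0.178, 0.3289, 1.4948, 0.0026, 1.3119, -1.2976], 'contact_force': [-0.4437, -0.0574, -0.5127], 'width': 0.0517}
[287.82142857 216.58890578] n 1316 z 0.12915304838271896 rect ((599.23046875, -35.79856872558594), (15.533316612243652, 46.219547271728516), 66.7935791015625)
nest n 605 c [ 0.5242 -0.0276] r 0.0254
[507.  62.] n 588 top z 0.0541 mid [0.5691 0.2479] mean [0.5689 0.2467]
jaw 64.1 q6 -1.30 delta_pos [0.39, 24.94, -30.08] dr [-0.452, 0.006, -0.003]
```

```bash

python3 -m creep '{"delta_pos":[[0,24.9,-30],[0,24.9,-30],[0,24.9,-30],[0,24.9,-30],[0,24.9,-30],[0,24.9,-30],[0.4,24.9,-30],[0.4,24.9,-30],[0.4,24.9,-30],[0.4,24.9,-30]],"dr":[[-0.45,0,0],[-0.45,0,0],[-0.45,0,0],[-0.45,0,0],[-0.45,0,0],[-0.45,0,0],[-0.45,0,0],[-0.45,0,0],[-0.45,0,0],[-0.45,0,0]]}'
python3 - <<'E'
from m import *
im=shot('wrist','w11.png');X=wcloud(im);X[300:]=np.nan;caps(X,(.38,.62,.15,.4))
x,y=fitcap(X,(.4395,.319),.040);go(x+.0005,y,.07,90)
E
```

```text
clock: 25.1
position: [0.4375, 0.3186, 0.1974]
ee_rot: [0.707, -0.0, 0.707, 0.0]
contact_force: [-0.1, -0.2, 0.3]
width: 0.0514
[290. 199.] n 532 top z 0.0405 mid [0.439  0.3194] mean [0.4389 0.3191]
[200. 213.] n 605 top z 0.0474 mid [0.4516 0.2307] mean [0.4514 0.2309]
[215. 283.] n 1502 top z 0.2428 mid [0.4261 0.2847] mean [0.4255 0.2846]
[362. 283.] n 1504 top z 0.2429 mid [0.4253 0.3516] mean [0.4255 0.3514]
cap 448 z 0.0393 xy 0.4391 0.3192 r 11.7 mean [0.439  0.3191]
jaw 89.9 q6 -1.07 delta_pos [12.77, 0.13, 0.14] dr [-0.001, -0.0, -0.001]
```

```bash

python3 -m creep '{"delta_pos":[[4,0.1,0.05],[9,0.1,0.05],[13,0.1,0.05],[15,0.1,0.05],[16.5,0.1,0.05],[17.6,0.1,0.05],[18.1,0.1,0.05],[18.1,0.1,0.05]],"dr":[[0,0,0],[0,0,0],[0,0,0],[0,0,0],[0,0,0],[0,0,0],[0,0,0],[0,0,0]]}'
python3 -m creep '{"delta_pos":[[0,0,0],[0,0,0],[0,0,0],[0,0,0],[0,0,0]],"dr":[[0,0,0],[0,0,0],[0,0,0],[0,0,0],[0,0,0]]}' -1 40
python3 -m creep '{"delta_pos":[[-2,0,0],[-5,0,0],[-9,0,0],[-13,0,0],[-17,0,0],[-17,0,0]],"dr":[[0,0,0],[0,0,0],[0,0,0],[0,0,0],[0,0,0],[0,0,0]]}'
python3 - <<'E'
from h import *
go(.524,-.0310,.18,90)
E
```

```text
clock: 25.95
position: [0.4395, 0.3192, 0.0174]
ee_rot: [0.707, 0.002, 0.707, -0.0]
contact_force: [0.7, 0.3, 0.7]
width: 0.0511
clock: 26.45
position: [0.4401, 0.3204, 0.0188]
ee_rot: [0.708, 0.002, 0.706, 0.001]
contact_force: [0.1, -0.9, 6.3]
width: 0.0226
clock: 27.05
position: [0.4421, 0.3216, 0.1936]
ee_rot: [0.711, 0.003, 0.703, 0.002]
contact_force: [0.3, 0.4, -0.1]
width: 0.0227
jaw 89.9 q6 -1.07 delta_pos [1.17, -35.25, 8.23] dr [-0.001, 0.012, -0.008]
```

```bash

python3 -m creep '{"delta_pos":[[0,-35.2,8.2],[0,-35.2,8.2],[0,-35.2,8.2],[0,-35.2,8.2],[0,-35.2,8.2],[0,-35.2,8.2],[0,-35.2,8.2],[1.0,-35.2,8.2],[1.0,-35.2,8.2],[1.0,-35.2,8.2]],"dr":[[0,0.012,0],[0,0.012,0],[0,0.012,0],[0,0.012,0],[0,0.012,0],[0,0.012,0],[0,0.012,0],[0,0.012,0],[0,0.012,0],[0,0.012,0]]}'
cat >> m.py <<'E'
def flange(X,p,h):
    "cap in grip: h = TCP above cap base; flange's near edge (-x) and sides"
    Z=X[...,2];F=X[(np.abs(Z-(p[2]-h+.006))<.004)&(np.hypot(X[...,0]-p[0],X[...,1]-p[1])<.03)]
    a=np.percentile(F,.3,axis=0);b=np.percentile(F,99.7,axis=0);print('flange n',len(F),'cx %.4f cy %.4f'%(a[0]+.02,(a[1]+b[1])/2),'width %.4f'%(b[1]-a[1]))
E
python3 - <<'E'
from m import *
im=shot('wrist','w12.png');X=wcloud(im);nest(X);p=st()['position'];flange(X,p,.0148)
go(.524,-.031,.09,90)
p=im['pixels'][130:330,190:390];cv2.imwrite('pics/c12.png',cv2.resize(p,None,fx=2.5,fy=2.5))
E
```

```text
clock: 28.05
position: [0.5193, -0.0314, 0.176]
ee_rot: [0.702, 0.002, 0.712, 0.001]
contact_force: [-0.7, 1.0, 0.1]
width: 0.0226
nest n 507 c [ 0.5237 -0.0305] r 0.0254
{'clock': 28.1, 'position': [0.5195, -0.031, 0.1765], 'ee_rot': [0.7027, 0.0016, 0.7115, 0.001], 'qpos': [-0.1942, 0.2392, 1.699, 0.0013, 1.2164, -1.7646], 'contact_force': [-0.2728, 0.9022, -0.5167], 'width': 0.0223}
flange n 1538 cx 0.5183 cy -0.0319 width 0.0369
jaw 89.9 q6 -1.76 delta_pos [8.64, -0.03, 0.55] dr [-0.001, -0.012, -0.004]
```

View pics/c12.png

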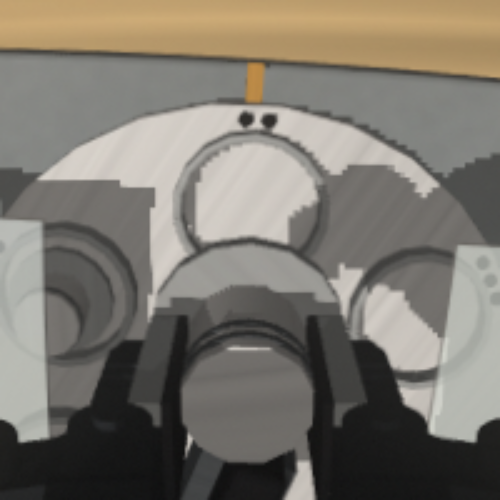

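Nest 2 (two pips, at crop (257,120)) is at the strip, cap 1 sits in its nest on the left, and the gripped cap shows two grooves. I descend, check the flange, then place it.

```bash

python3 -m creep '{"delta_pos":[[3,0,0.5],[6,0,0.5],[8,0,0.5],[9,0,0.5],[9,0,0.5],[9,0,0.5]],"dr":[[0,-0.012,0],[0,-0.012,0],[0,-0.012,0],[0,-0.012,0],[0,-0.012,0],[0,-0.012,0]]}'
python3 - <<'E'
from m import *
im=shot('wrist');X=wcloud(im);p=st()['position'];flange(X,p,.0148)
go(.524,-.031,.0548,90)
E
```

```text
clock: 28.7
position: [0.5251, -0.0316, 0.0878]
ee_rot: [0.708, 0.001, 0.706, 0.001]
contact_force: [0.5, -0.4, -0.4]
width: 0.0223
{'clock': 28.75, 'position': [0.5255, -0.0319, 0.0882], 'ee_rot': [0.7084, 0.001, 0.7058, 0.0004], 'qpos': [-0.1947, 0.3249, 1.8245, 0.0031, 0.9889, -1.7663], 'contact_force': [-0.2732, 0.4227, -0.2599], 'width': 0.0226}
flange n 1532 cx 0.5243 cy -0.0321 width 0.0371
jaw 89.9 q6 -1.77 delta_pos [3.34, 0.08, -0.16] dr [-0.001, 0.004, -0.002]
```

```bash

python3 -m creep '{"delta_pos":[[1,0.09,-0.1],[1.8,0.09,-0.1],[2.4,0.09,-0.1],[2.8,0.09,-0.1],[3.1,0.09,-0.1],[3.3,0.09,-0.1],[3.3,0.09,-0.1]],"dr":[[0,0,0],[0,0,0],[0,0,0],[0,0,0],[0,0,0],[0,0,0],[0,0,0]]}'
python3 -m creep '{"delta_pos":[[0,0,0],[0,0,0],[0,0,0],[0,0,0],[0,0,0],[-3,0,0],[-7,0,0],[-11,0,0],[-15,0,0],[-15,0,0]],"dr":[[0,0,0],[0,0,0],[0,0,0],[0,0,0],[0,0,0],[0,0,0],[0,0,0],[0,0,0],[0,0,0],[0,0,0]]}' 0.05
python3 - <<'E'
from m import *
im=shot('wrist','w13.png');X=wcloud(im);st();fitcap(X,(.523,-.031),.077);handle(im,X,(.5985,-.036),.130)
go(.5988,-.036,.20,66)
E
```

```text
clock: 29.45
position: [0.5232, -0.0315, 0.0558]
ee_rot: [0.708, 0.001, 0.707, 0.0]
contact_force: [-4.3, 0.6, 13.5]
width: 0.0227
clock: 30.45
position: [0.527, -0.0324, 0.2097]
ee_rot: [0.712, 0.001, 0.702, -0.001]
contact_force: [0.8, -0.3, 0.6]
width: 0.0447
{'clock': 30.5, 'position': [0.5252, -0.032, 0.2069], 'ee_rot': [0.7099, 0.001, 0.7043, -0.0003], 'qpos': [-0.195, 0.2138, 1.6535, 0.0026, 1.2667, -1.7648], 'contact_force': [0.2997, 0.1017, -0.1114], 'width': 0.0447}
cap 548 z 0.0764 xy 0.5221 -0.0322 r 11.8 mean [ 0.522  -0.0322]
[285.34541578 305.03518124] n 938 z 0.12912015538159052 rect ((599.4132690429688, -35.952796936035156), (16.402172088623047, 46.6113166809082), 68.8192367553711)
jaw 89.9 q6 -1.76 delta_pos [0.75, -0.38, 7.35] dr [0.417, 0.008, -0.003]
```

Cap 2 is seated (76.4 mm against 77). Next handle turn, to nest 3.

```bash

python3 -m creep '{"delta_pos":[[0.5,-0.35,7.3],[0.5,-0.35,7.3],[0.5,-0.35,7.3],[0.5,-0.35,7.3],[3,-0.35,7.3],[6,-0.35,7.3],[8,-0.35,7.3],[9.3,-0.35,7.3],[9.5,-0.35,7.3],[9.5,-0.35,7.3]],"dr":[[0.4,0,0],[0.4,0,0],[0.4,0,0],[0.4,0,0],[0.4,0,0],[0.4,0,0],[0.4,0,0],[0.4,0,0],[0.4,0,0],[0.4,0,0]]}' 0.2
python3 - <<'E'
from h import *
st();go(.5988,-.036,.112,67)
E
```

```text
clock: 31.5
position: [0.5963, -0.0351, 0.109]
ee_rot: [0.693, 0.142, 0.693, -0.14]
contact_force: [-0.8, 0.4, 0.9]
width: 0.0513
{'clock': 31.5, 'position': [0.5963, -0.0351, 0.109], 'ee_rot': [0.6931, 0.1417, 0.6928, -0.14], 'qpos': [-0.1768, 0.3984, 1.6399, 0.0028, 1.1029, -1.3478], 'contact_force': [-0.7513, 0.4412, 0.9444], 'width': 0.0513}
jaw 67.0 q6 -1.35 delta_pos [-0.3, 0.02, 0.27] dr [0.0, -0.0, -0.002]
```

```bash

python3 -m creep '{"delta_pos":[[-0.3,0,0.25],[-0.3,0,0.25],[-0.3,0,0.25]],"dr":[[0,0,0],[0,0,0],[0,0,0]]}'
python3 -m creep '{"delta_pos":[[0,0,0],[0,0,0],[0,0,0],[0,0,0],[0,0,0]],"dr":[[0,0,0],[0,0,0],[0,0,0],[0,0,0],[0,0,0]]}' -1 50
python3 -m creep '{"delta_pos":[[0,0,0],[0,0,0],[0,0,0],[0,0,0],[0,0,0],[0,0,0],[0,0,0],[0,0,0],[0,0,0],[0,0,0]],"dr":[[-0.14,0,0],[-0.28,0,0],[-0.42,0,0],[-0.56,0,0],[-0.7,0,0],[-0.84,0,0],[-0.95,0,0],[-1.0,0,0],[-1.0,0,0],[-1.0,0,0]]}'
python3 -m creep '{"delta_pos":[[0,0,0],[0,0,0],[0,0,0],[0,0,0],[-3,0,0],[-6,0,0],[-9,0,0],[-9,0,0]],"dr":[[0,0,0],[0,0,0],[0,0,0],[0,0,0],[0,0,0],[0,0,0],[0,0,0],[0,0,0]]}' 0.2
python3 - <<'E'
from m import *
im=shot('wrist','w14.png');X=wcloud(im);st();handle(im,X,(.5985,-.036),.130)
nest(X);go(.4518,.2308,.2,90)
E
```

```text
clock: 31.8
position: [0.5995, -0.0363, 0.1132]
ee_rot: [0.694, 0.142, 0.692, -0.14]
contact_force: [0.4, 0.2, 0.2]
width: 0.0511
clock: 32.3
position: [0.5989, -0.0358, 0.1124]
ee_rot: [0.693, 0.142, 0.692, -0.14]
contact_force: [1.0, 1.8, 1.7]
width: 0.0146
clock: 33.3
position: [0.5991, -0.0358, 0.1124]
ee_rot: [0.677, -0.207, 0.675, 0.209]
contact_force: [-0.2, 2.4, 3.0]
width: 0.0151
clock: 34.1
position: [0.6013, -0.0369, 0.2067]
ee_rot: [0.679, -0.209, 0.672, 0.207]
contact_force: [0.1, -0.6, 0.5]
width: 0.0507
{'clock': 34.15, 'position': [0.5999, -0.0367, 0.2044], 'ee_rot': [0.6779, -0.2085, 0.6735, 0.2081], 'qpos': [-0.1782, 0.3272, 1.4975, 0.0023, 1.3111, -2.3476], 'contact_force': [-0.3557, 0.0074, -0.2882], 'width': 0.0514}
[292.11935731 220.5661821 ] n 1307 z 0.12919512158067303 rect ((599.4601440429688, -36.68297576904297), (45.452754974365234, 15.531801223754883), 36.87882614135742)
nest n 584 c [ 0.5243 -0.0279] r 0.0254
jaw 124.3 q6 -2.35 delta_pos [0.38, 30.45, 2.82] dr [0.598, 0.006, 0.001]
```

```bash

python3 -m creep '{"delta_pos":[[0,30.4,2.8],[0,30.4,2.8],[0,30.4,2.8],[0,30.4,2.8],[0,30.4,2.8],[0,30.4,2.8],[0.4,30.4,2.8],[0.4,30.4,2.8],[0.4,30.4,2.8],[0.4,30.4,2.8]],"dr":[[0.6,0,0],[0.6,0,0],[0.6,0,0],[0.6,0,0],[0.6,0,0],[0.6,0,0],[0.6,0,0],[0.6,0,0],[0.6,0,0],[0.6,0,0]]}'
python3 - <<'E'
from m import *
im=shot('wrist','w15.png');X=wcloud(im);X[275:]=np.nan;caps(X,(.38,.62,.15,.4))
x,y=fitcap(X,(.4518,.2308),.047);go(x+.0005,y,.019,90)
E
```

```text
clock: 35.15
position: [0.4514, 0.2293, 0.1981]
ee_rot: [0.707, 0.002, 0.707, -0.001]
contact_force: [0.1, -0.2, -0.3]
width: 0.0515
[290. 198.] n 582 top z 0.0474 mid [0.4517 0.2302] mean [0.4516 0.2303]
[222. 268.] n 389 top z 0.2208 mid [0.4414 0.2   ] mean [0.4408 0.2   ]
[355. 268.] n 392 top z 0.2208 mid [0.4414 0.2575] mean [0.4411 0.2574]
cap 469 z 0.0463 xy 0.4519 0.2306 r 11.9 mean [0.4518 0.2303]
jaw 89.8 q6 -1.24 delta_pos [17.92, 0.1, 0.07] dr [-0.004, 0.001, -0.002]
```

```bash

python3 -m creep '{"delta_pos":[[4,0.1,0.05],[9,0.1,0.05],[13,0.1,0.05],[15,0.1,0.05],[16.5,0.1,0.05],[17.6,0.1,0.05],[18,0.1,0.05],[18,0.1,0.05]],"dr":[[0,0,0],[0,0,0],[0,0,0],[0,0,0],[0,0,0],[0,0,0],[0,0,0],[0,0,0]]}'
python3 -m creep '{"delta_pos":[[0,0,0],[0,0,0],[0,0,0],[0,0,0],[0,0,0]],"dr":[[0,0,0],[0,0,0],[0,0,0],[0,0,0],[0,0,0]]}' -1 40
python3 -m creep '{"delta_pos":[[-2,0,0],[-5,0,0],[-9,0,0],[-13,0,0],[-17,0,0],[-17,0,0]],"dr":[[0,0,0],[0,0,0],[0,0,0],[0,0,0],[0,0,0],[0,0,0]]}'
python3 - <<'E'
from h import *
go(.5245,-.0310,.18,90)
E
```

```text
clock: 36.0
position: [0.4517, 0.2316, 0.0183]
ee_rot: [0.707, 0.002, 0.707, -0.0]
contact_force: [0.2, -0.2, -0.3]
width: 0.0509
clock: 36.5
position: [0.4521, 0.2323, 0.0195]
ee_rot: [0.708, 0.002, 0.706, 0.0]
contact_force: [-0.6, -0.3, 6.4]
width: 0.0225
clock: 37.1
position: [0.4544, 0.2331, 0.1941]
ee_rot: [0.712, 0.003, 0.703, 0.002]
contact_force: [1.4, 0.3, -1.2]
width: 0.023
jaw 89.9 q6 -1.23 delta_pos [1.33, -26.41, 7.04] dr [-0.001, 0.013, -0.006]
```

```bash

python3 -m creep '{"delta_pos":[[0,-26.4,7.3],[0,-26.4,7.3],[0,-26.4,7.3],[0,-26.4,7.3],[0,-26.4,7.3],[0,-26.4,7.3],[1.0,-26.4,7.3],[1.0,-26.4,7.3],[1.0,-26.4,7.3]],"dr":[[0,0.01,0],[0,0.01,0],[0,0.01,0],[0,0.01,0],[0,0.01,0],[0,0.01,0],[0,0,0],[0,0,0],[0,0,0]]}'
python3 - <<'E'
from m import *
im=shot('wrist','w16.png');X=wcloud(im);nest(X);p=st()['position'];flange(X,p,.016)
go(.524,-.031,.09,90)
p=im['pixels'][130:330,190:390];cv2.imwrite('pics/c16.png',cv2.resize(p,None,fx=2.5,fy=2.5))
E
```

```text
clock: 38.0
position: [0.5227, -0.032, 0.1771]
ee_rot: [0.707, 0.002, 0.708, 0.0]
contact_force: [-0.3, -0.2, -0.7]
width: 0.0228
nest n 540 c [ 0.5234 -0.0305] r 0.0254
{'clock': 38.05, 'position': [0.5231, -0.0318, 0.1776], 'ee_rot': [0.7071, 0.0014, 0.7071, 0.0006], 'qpos': [-0.1954, 0.2368, 1.6992, 0.0029, 1.206, -1.7661], 'contact_force': [-0.489, 1.4996, -1.2391], 'width': 0.0227}
flange n 1476 cx 0.5228 cy -0.0325 width 0.0367
jaw 89.9 q6 -1.77 delta_pos [8.76, 0.05, 0.09] dr [-0.001, 0.0, -0.003]
```

View pics/c16.png

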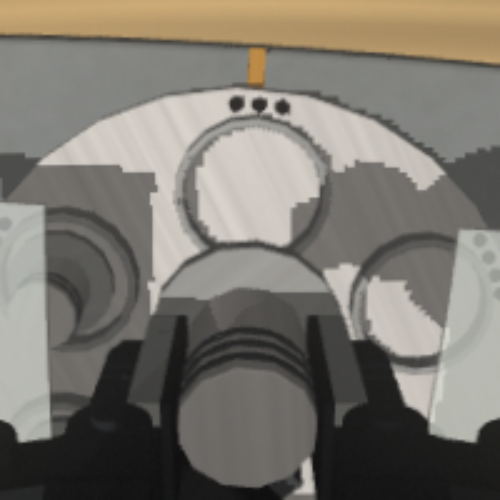

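Nest 3 (three pips, at crop (259,105)) is in the gap and the gripped cap has three grooves. I lower it.

```bash

python3 -m creep '{"delta_pos":[[3,0.1,0.05],[6,0.1,0.05],[8,0.1,0.05],[9,0.1,0.05],[9,0.1,0.05],[9,0.1,0.05]],"dr":[[0,0,0],[0,0,0],[0,0,0],[0,0,0],[0,0,0],[0,0,0]]}'
python3 - <<'E'
from m import *
im=shot('wrist');X=wcloud(im);p=st()['position'];flange(X,p,.016)
go(.524,-.031,.056,90)
E
```

```text
clock: 38.65
position: [0.525, -0.031, 0.0888]
ee_rot: [0.708, 0.001, 0.706, 0.0]
contact_force: [0.1, -0.2, -1.4]
width: 0.0228
{'clock': 38.7, 'position': [0.5253, -0.0311, 0.0892], 'ee_rot': [0.7084, 0.0011, 0.7058, 0.0002], 'qpos': [-0.1931, 0.3235, 1.8237, 0.003, 0.9911, -1.7644], 'contact_force': [-0.1672, 0.0575, -0.4784], 'width': 0.0228}
flange n 1485 cx 0.5252 cy -0.0315 width 0.0367
jaw 89.9 q6 -1.76 delta_pos [3.32, 0.0, -0.14] dr [-0.001, 0.004, -0.002]
```

```bash

python3 -m creep '{"delta_pos":[[1,0.05,-0.1],[1.8,0.05,-0.1],[2.4,0.05,-0.1],[2.8,0.05,-0.1],[3.1,0.05,-0.1],[3.3,0.05,-0.1],[3.3,0.05,-0.1]],"dr":[[0,0,0],[0,0,0],[0,0,0],[0,0,0],[0,0,0],[0,0,0],[0,0,0]]}'
python3 -m creep '{"delta_pos":[[0,0,0],[0,0,0],[0,0,0],[0,0,0],[0,0,0],[-3,0,0],[-7,0,0],[-11,0,0],[-15,0,0],[-15,0,0]],"dr":[[0,0,0],[0,0,0],[0,0,0],[0,0,0],[0,0,0],[0,0,0],[0,0,0],[0,0,0],[0,0,0],[0,0,0]]}' 0.05
python3 - <<'E'
from m import *
im=shot('wrist','w17.png');X=wcloud(im);st();fitcap(X,(.523,-.031),.084);handle(im,X,(.5985,-.036),.130)
go(.5988,-.036,.20,-53)
E
```

```text
clock: 39.4
position: [0.523, -0.0307, 0.0565]
ee_rot: [0.708, 0.001, 0.707, 0.0]
contact_force: [-3.7, -0.1, 11.0]
width: 0.023
clock: 40.4
position: [0.5268, -0.0317, 0.2108]
ee_rot: [0.712, 0.001, 0.702, -0.001]
contact_force: [-0.2, -0.1, -0.1]
width: 0.0447
{'clock': 40.45, 'position': [0.525, -0.0313, 0.2079], 'ee_rot': [0.7099, 0.001, 0.7043, -0.0003], 'qpos': [-0.1937, 0.2127, 1.6524, 0.0026, 1.269, -1.7635], 'contact_force': [-0.2837, 0.5947, -0.547], 'width': 0.045}
cap 556 z 0.0834 xy 0.5236 -0.0315 r 11.7 mean [ 0.523  -0.0315]
[283.25566343 304.95361381] n 927 z 0.12915900121978444 rect ((599.1235961914062, -36.32621765136719), (45.820255279541016, 16.289710998535156), 37.659507751464844)
jaw 89.9 q6 -1.76 delta_pos [0.85, -0.46, 7.38] dr [2.494, 0.002, -0.01]
```

Cap 3 is seated (83.4 mm against 84). For the next turn I regrip the handle from the half-turned side.

```bash

python3 -m creep '{"delta_pos":[[0.5,-0.4,7.3],[0.5,-0.4,7.3],[0.5,-0.4,7.3],[0.5,-0.4,7.3],[0.5,-0.4,7.3],[0.5,-0.4,7.3],[0.5,-0.4,7.3],[0.5,-0.4,7.3],[0.5,-0.4,7.3],[0.5,-0.4,7.3]],"dr":[[1.45,0,0],[1.45,0,0],[1.45,0,0],[1.45,0,0],[1.45,0,0],[1.45,0,0],[1.45,0,0],[1.45,0,0],[1.45,0,0],[1.45,0,0]]}' 0.2
python3 -m creep '{"delta_pos":[[0,0,0],[0,0,0],[0,0,0],[0,0,0],[0,0,0],[0,0,0],[0,0,0],[0,0,0],[0,0,0]],"dr":[[1.03,0,0],[1.03,0,0],[1.03,0,0],[1.03,0,0],[1.03,0,0],[1.03,0,0],[1.03,0,0],[1.03,0,0],[1.03,0,0]]}'
python3 - <<'E'
from h import *
go(.5988,-.036,.112,-52.5)
E
```

```text
clock: 41.45
position: [0.595, -0.0349, 0.1978]
ee_rot: [0.526, 0.471, 0.529, -0.471]
contact_force: [0.2, -0.3, 0.1]
width: 0.0512
clock: 42.35
position: [0.5953, -0.035, 0.1987]
ee_rot: [-0.229, -0.669, -0.231, 0.669]
contact_force: [-0.0, 0.4, 0.1]
width: 0.051
jaw -52.0 q6 0.73 delta_pos [8.67, 0.32, -0.2] dr [0.008, -0.001, 0.003]
```

```bash

python3 -m creep '{"delta_pos":[[3,0.2,-0.15],[5.5,0.2,-0.15],[7,0.2,-0.15],[8,0.2,-0.15],[8.6,0.2,-0.15],[8.6,0.2,-0.15],[8.6,0.2,-0.15]],"dr":[[0,0,0],[0,0,0],[0,0,0],[0,0,0],[0,0,0],[0,0,0],[0,0,0]]}'
python3 -m creep '{"delta_pos":[[0,0,0],[0,0,0],[0,0,0],[0,0,0],[0,0,0]],"dr":[[0,0,0],[0,0,0],[0,0,0],[0,0,0],[0,0,0]]}' -1 50
python3 -m creep '{"delta_pos":[[0,0,0],[0,0,0],[0,0,0],[0,0,0],[0,0,0],[0,0,0],[0,0,0],[0,0,0],[0,0,0],[0,0,0]],"dr":[[-0.14,0,0],[-0.28,0,0],[-0.42,0,0],[-0.56,0,0],[-0.7,0,0],[-0.84,0,0],[-0.95,0,0],[-1.0,0,0],[-1.0,0,0],[-1.0,0,0]]}'
python3 -m creep '{"delta_pos":[[0,0,0],[0,0,0],[0,0,0],[0,0,0],[-3,0,0],[-6,0,0],[-9,0,0],[-9,0,0]],"dr":[[0,0,0],[0,0,0],[0,0,0],[0,0,0],[0,0,0],[0,0,0],[0,0,0],[0,0,0]]}' 0.2
python3 - <<'E'
from m import *
im=shot('wrist','w18.png');X=wcloud(im);st();handle(im,X,(.5985,-.036),.130)
nest(X);go(.5683,.2488,.2,90)
E
```

```text
clock: 43.05
position: [0.5991, -0.0357, 0.1147]
ee_rot: [0.229, 0.67, 0.23, -0.668]
contact_force: [0.7, 0.3, 0.4]
width: 0.0511
clock: 43.55
position: [0.599, -0.0356, 0.1149]
ee_rot: [0.229, 0.67, 0.229, -0.668]
contact_force: [0.2, 0.8, 5.0]
width: 0.0145
clock: 44.55
position: [0.5991, -0.0355, 0.1149]
ee_rot: [0.522, 0.479, 0.521, -0.476]
contact_force: [-0.0, 0.7, 4.6]
width: 0.0146
clock: 45.35
position: [0.6012, -0.0362, 0.2087]
ee_rot: [0.524, 0.48, 0.519, -0.475]
contact_force: [-0.3, 0.4, 1.0]
width: 0.0512
{'clock': 45.4, 'position': [0.5998, -0.036, 0.2063], 'ee_rot': [0.523, 0.4791, 0.5205, -0.4755], 'qpos': [-0.1772, 0.3258, 1.4946, 0.0025, 1.3154, -0.2668], 'contact_force': [0.1135, 1.1204, -0.6427], 'width': 0.051}
[284.58814353 220.86895476] n 1282 z 0.12915378835180608 rect ((599.6083984375, -35.739871978759766), (15.538789749145508, 45.07062911987305), 7.47652530670166)
nest n 528 c [ 0.5242 -0.0279] r 0.0252
jaw 5.1 q6 -0.27 delta_pos [0.65, -0.61, -28.65] dr [-1.482, 0.004, -0.006]
```

```bash

python3 -m creep '{"delta_pos":[[0,-0.6,-28.6],[0,-0.6,-28.6],[0,-0.6,-28.6],[0,-0.6,-28.6],[0,-0.6,-28.6],[0.5,-0.6,-28.6],[0.5,-0.6,-28.6],[0.5,-0.6,-28.6],[0.5,-0.6,-28.6],[0.5,-0.6,-28.6]],"dr":[[-1.48,0,0],[-1.48,0,0],[-1.48,0,0],[-1.48,0,0],[-1.48,0,0],[-1.48,0,0],[-1.48,0,0],[-1.48,0,0],[-1.48,0,0],[-1.48,0,0]]}'
python3 - <<'E'
from m import *
im=shot('wrist','w19.png');X=wcloud(im);X[260:]=np.nan;caps(X,(.38,.65,.15,.4))
x,y=fitcap(X,(.5683,.2488),.054);go(x+.0005,y,.025,90)
E
```

```text
clock: 46.4
position: [0.566, 0.2486, 0.1977]
ee_rot: [0.706, -0.001, 0.708, 0.002]
contact_force: [-0.2, -0.8, 0.2]
width: 0.0514
[289. 202.] n 630 top z 0.0544 mid [0.5687 0.2481] mean [0.5684 0.2483]
[225. 259.] n 20 top z 0.2059 mid [0.556 0.219] mean [0.5558 0.2187]
[352. 259.] n 20 top z 0.2058 mid [0.5556 0.2766] mean [0.5556 0.277 ]
cap 489 z 0.0533 xy 0.5687 0.248 r 11.7 mean [0.5685 0.2483]
jaw 90.4 q6 -1.28 delta_pos [17.28, -0.07, 0.34] dr [0.007, -0.002, -0.001]
```

```bash

python3 -m creep '{"delta_pos":[[4,-0.05,0.25],[9,-0.05,0.25],[13,-0.05,0.25],[15,-0.05,0.25],[16.2,-0.05,0.25],[17.1,-0.05,0.25],[17.4,-0.05,0.25],[17.4,-0.05,0.25]],"dr":[[0,0,0],[0,0,0],[0,0,0],[0,0,0],[0,0,0],[0,0,0],[0,0,0],[0,0,0]]}'
python3 -m creep '{"delta_pos":[[0,0,0],[0,0,0],[0,0,0],[0,0,0],[0,0,0]],"dr":[[0,0,0],[0,0,0],[0,0,0],[0,0,0],[0,0,0]]}' -1 40
python3 -m creep '{"delta_pos":[[-2,0,0],[-5,0,0],[-9,0,0],[-13,0,0],[-17,0,0],[-17,0,0]],"dr":[[0,0,0],[0,0,0],[0,0,0],[0,0,0],[0,0,0],[0,0,0]]}'
python3 - <<'E'
from h import *
go(.5245,-.0310,.18,90)
E
```

```text
clock: 47.25
position: [0.5702, 0.2486, 0.0261]
ee_rot: [0.708, 0.002, 0.706, 0.0]
contact_force: [0.7, 0.4, 0.6]
width: 0.0514
clock: 47.75
position: [0.5706, 0.2488, 0.0269]
ee_rot: [0.708, 0.002, 0.706, 0.0]
contact_force: [-0.3, 0.7, 6.5]
width: 0.0226
clock: 48.35
position: [0.5729, 0.2492, 0.2022]
ee_rot: [0.712, 0.003, 0.702, 0.001]
contact_force: [0.6, 0.5, -0.3]
width: 0.0227
jaw 89.9 q6 -1.27 delta_pos [1.99, -28.04, -4.82] dr [-0.002, 0.013, -0.006]
```

```bash

python3 -m creep '{"delta_pos":[[0,-28,-4.6],[0,-28,-4.6],[0,-28,-4.6],[0,-28,-4.6],[0,-28,-4.6],[0,-28,-4.6],[1.5,-28,-4.6],[1.5,-28,-4.6],[1.5,-28,-4.6]],"dr":[[0,0.01,0],[0,0.01,0],[0,0.01,0],[0,0.01,0],[0,0.01,0],[0,0.01,0],[0,0,0],[0,0,0],[0,0,0]]}'
python3 - <<'E'
from m import *
im=shot('wrist','w20.png');X=wcloud(im);nest(X);p=st()['position'];flange(X,p,.0232)
go(.5245,-.031,.095,90)
p=im['pixels'][130:330,190:390];cv2.imwrite('pics/c20.png',cv2.resize(p,None,fx=2.5,fy=2.5))
E
```

```text
clock: 49.25
position: [0.5224, -0.0315, 0.1792]
ee_rot: [0.707, 0.002, 0.707, 0.0]
contact_force: [-0.0, -0.1, -0.2]
width: 0.0224
nest n 482 c [ 0.5234 -0.0305] r 0.0254
{'clock': 49.3, 'position': [0.523, -0.0313, 0.1798], 'ee_rot': [0.7073, 0.0014, 0.7069, 0.0005], 'qpos': [-0.1945, 0.2346, 1.6964, 0.0029, 1.2106, -1.7651], 'contact_force': [0.254, 0.3336, 0.2006], 'width': 0.0225}
flange n 1655 cx 0.5208 cy -0.0319 width 0.0390
jaw 89.9 q6 -1.77 delta_pos [8.48, 0.0, 0.15] dr [-0.001, 0.0, -0.003]
```

View pics/c20.png

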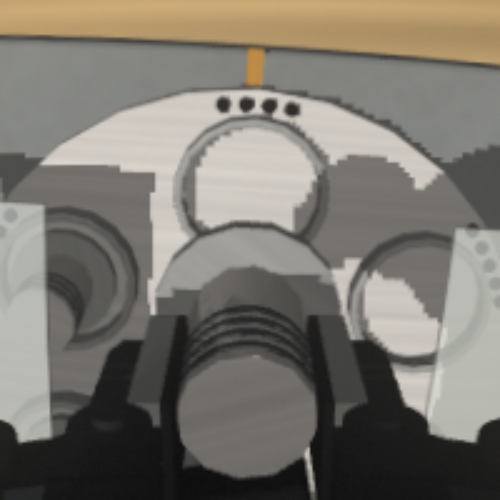

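Nest 4 (four pips, at crop (258,105)) is in the gap and the cap has four grooves. I lower it.

```bash

python3 -m creep '{"delta_pos":[[3,0.05,0.1],[6,0.05,0.1],[7.5,0.05,0.1],[8.3,0.05,0.1],[8.3,0.05,0.1],[8.3,0.05,0.1]],"dr":[[0,0,0],[0,0,0],[0,0,0],[0,0,0],[0,0,0],[0,0,0]]}'
python3 - <<'E'
from m import *
im=shot('wrist');X=wcloud(im);p=st()['position'];flange(X,p,.0232)
go(.525,-.031,.0632,90)
E
```

```text
clock: 49.9
position: [0.5251, -0.0308, 0.0978]
ee_rot: [0.708, 0.001, 0.706, 0.0]
contact_force: [0.0, -0.4, -0.8]
width: 0.0225
{'clock': 49.95, 'position': [0.5253, -0.031, 0.0981], 'ee_rot': [0.7083, 0.0011, 0.7059, 0.0002], 'qpos': [-0.1929, 0.3136, 1.8121, 0.0029, 1.0128, -1.7641], 'contact_force': [-0.3212, -0.1832, -1.0025], 'width': 0.0227}
flange n 1658 cx 0.5236 cy -0.0314 width 0.0387
jaw 89.9 q6 -1.76 delta_pos [3.49, -0.01, -0.04] dr [-0.001, 0.004, -0.002]
```

```bash

python3 -m creep '{"delta_pos":[[1,0.05,0],[1.9,0.05,0],[2.5,0.05,0],[2.9,0.05,0],[3.2,0.05,0],[3.4,0.05,0],[3.4,0.05,0]],"dr":[[0,0,0],[0,0,0],[0,0,0],[0,0,0],[0,0,0],[0,0,0],[0,0,0]]}'
python3 -m creep '{"delta_pos":[[0,0,0],[0,0,0],[0,0,0],[0,0,0],[0,0,0],[-3,0,0],[-7,0,0],[-11,0,0],[-14,0,0],[-14,0,0]],"dr":[[0,0,0],[0,0,0],[0,0,0],[0,0,0],[0,0,0],[0,0,0],[0,0,0],[0,0,0],[0,0,0],[0,0,0]]}' 0.05
python3 - <<'E'
from m import *
im=shot('wrist','w21.png');X=wcloud(im);st();fitcap(X,(.523,-.031),.091);handle(im,X,(.5985,-.036),.130)
go(.5988,-.036,.20,7.5)
E
```

```text
clock: 50.65
position: [0.5241, -0.0307, 0.0639]
ee_rot: [0.708, 0.001, 0.707, 0.0]
contact_force: [-2.7, -0.0, 5.6]
width: 0.0229
clock: 51.65
position: [0.5271, -0.0314, 0.2077]
ee_rot: [0.711, 0.001, 0.703, -0.0]
contact_force: [0.1, 0.5, -0.7]
width: 0.045
{'clock': 51.7, 'position': [0.5255, -0.0311, 0.2052], 'ee_rot': [0.7094, 0.0011, 0.7048, -0.0002], 'qpos': [-0.1931, 0.2161, 1.6547, 0.0026, 1.2647, -1.7629], 'contact_force': [-0.2626, -0.1241, -0.1509], 'width': 0.0447}
cap 596 z 0.0903 xy 0.5225 -0.0314 r 11.7 mean [ 0.5221 -0.0312]
[283.78134715 307.44248705] n 965 z 0.12902295335789266 rect ((598.8960571289062, -36.250770568847656), (16.4514217376709, 45.99445343017578), 7.492274284362793)
jaw 89.9 q6 -1.76 delta_pos [0.57, -0.48, 7.33] dr [1.438, 0.004, -0.006]
```

Cap 4 is seated (90.3 mm against 91). Last click, to nest 5.

```bash

python3 -m creep '{"delta_pos":[[0.5,-0.4,7.3],[0.5,-0.4,7.3],[0.5,-0.4,7.3],[0.5,-0.4,7.3],[0.5,-0.4,7.3],[0.5,-0.4,7.3],[0.5,-0.4,7.3],[0.5,-0.4,7.3],[0.5,-0.4,7.3],[0.5,-0.4,7.3]],"dr":[[1.44,0,0],[1.44,0,0],[1.44,0,0],[1.44,0,0],[1.44,0,0],[1.44,0,0],[1.44,0,0],[1.44,0,0],[1.44,0,0],[1.44,0,0]]}' 0.2
python3 -m creep '{"delta_pos":[[3,0.25,0.1],[5.5,0.25,0.1],[7,0.25,0.1],[8,0.25,0.1],[8.6,0.25,0.1],[8.6,0.25,0.1],[8.6,0.25,0.1]],"dr":[[0,0,0],[0,0,0],[0,0,0],[0,0,0],[0,0,0],[0,0,0],[0,0,0]]}'
python3 - <<'E'
from h import *
go(.5988,-.036,.111,7.5)
E
```

```text
clock: 52.7
position: [0.596, -0.0348, 0.1959]
ee_rot: [0.529, 0.468, 0.531, -0.468]
contact_force: [-1.1, -0.6, -0.1]
width: 0.0511
clock: 53.4
position: [0.6002, -0.0355, 0.1124]
ee_rot: [0.531, 0.468, 0.531, -0.466]
contact_force: [-0.2, -0.3, 0.2]
width: 0.051
jaw 7.4 q6 -0.31 delta_pos [0.14, -0.14, 0.03] dr [-0.002, -0.002, -0.002]
```

```bash

python3 -m creep '{"delta_pos":[[0,0,0],[0,0,0],[0,0,0],[0,0,0],[0,0,0]],"dr":[[0,0,0],[0,0,0],[0,0,0],[0,0,0],[0,0,0]]}' -1 50
python3 -m creep '{"delta_pos":[[0,0,0],[0,0,0],[0,0,0],[0,0,0],[0,0,0],[0,0,0],[0,0,0],[0,0,0],[0,0,0],[0,0,0]],"dr":[[-0.14,0,0],[-0.28,0,0],[-0.42,0,0],[-0.56,0,0],[-0.7,0,0],[-0.84,0,0],[-0.95,0,0],[-1.0,0,0],[-1.0,0,0],[-1.0,0,0]]}'
python3 -m creep '{"delta_pos":[[0,0,0],[0,0,0],[0,0,0],[0,0,0],[-3,0,0],[-6,0,0],[-9,0,0],[-9,0,0],[-9,0,0],[-9,0,0]],"dr":[[0,0,0],[0,0,0],[0,0,0],[0,0,0],[0,0,0],[0,0,0],[0,0,0],[0,0,0],[0,0,0],[0,0,0]]}' 0.2
python3 -m creep '{"delta_pos":[[0,0,0],[0,0,0],[0,0,0],[0,0,0],[0,0,0],[0,0,0],[0,0,0],[0,0,0],[0,0,0],[0,0,0]],"dr":[[0,0,0],[0,0,0],[0,0,0],[0,0,0],[0,0,0],[0,0,0],[0,0,0],[0,0,0],[0,0,0],[0,0,0]]}'
python3 - <<'E'
from m import *
im=shot('wrist','w22.png');X=wcloud(im);st();handle(im,X,(.5985,-.036),.130)
nest(X);go(.5988,-.036,.110,68)
# tray centre from w3
w=dict(np.load('pics/w3.npz'));P=wcloud(w);m=(abs(P[...,2]-.018)<.0025)&(np.hypot(P[...,0]-.495,P[...,1]+.365)<.11)
n,l,s,c=cv2.connectedComponentsWithStats(m.astype(np.uint8));i=1+np.argmax(s[1:,4]);print('tray',s[i,4],cv2.minAreaRect((P[l==i][:,:2]*1000).astype(np.float32)))
E
```

```text
clock: 53.9
position: [0.5996, -0.0355, 0.1129]
ee_rot: [0.531, 0.468, 0.531, -0.466]
contact_force: [-3.2, -0.1, 5.6]
width: 0.0148
clock: 54.9
position: [0.5995, -0.0352, 0.1129]
ee_rot: [0.69, 0.156, 0.69, -0.154]
contact_force: [-2.6, 0.7, 6.2]
width: 0.015
clock: 55.9
position: [0.5988, -0.0355, 0.2008]
ee_rot: [0.689, 0.156, 0.691, -0.154]
contact_force: [-0.3, -0.1, -0.6]
width: 0.0512
clock: 56.9
position: [0.5997, -0.0356, 0.2021]
ee_rot: [0.69, 0.156, 0.69, -0.154]
contact_force: [0.1, 0.1, 0.0]
width: 0.0513
{'clock': 56.95, 'position': [0.5997, -0.0357, 0.2021], 'ee_rot': [0.6902, 0.1558, 0.6897, -0.1541], 'qpos': [-0.1767, 0.3308, 1.4979, 0.0026, 1.3121, -1.3063], 'contact_force': [-0.2595, -0.3091, -0.1816], 'width': 0.0514}
[288.34326136 224.12807148] n 1343 z 0.129113123288324 rect ((599.263671875, -35.77465057373047), (15.575759887695312, 45.26485824584961), 68.92757415771484)
nest n 616 c [ 0.5239 -0.0297] r 0.0253
jaw 64.7 q6 -1.31 delta_pos [9.21, -0.09, -0.07] dr [-0.058, 0.0, -0.003]
tray 1591 ((507.9711608886719, -364.8044128417969), (120.61776733398438, 120.47628021240234), 3.6925926208496094)
```

```bash

python3 -m creep '{"delta_pos":[[3,-0.05,-0.05],[5.5,-0.05,-0.05],[7,-0.05,-0.05],[8,-0.05,-0.05],[8.8,-0.05,-0.05],[9.1,-0.05,-0.05],[9.1,-0.05,-0.05]],"dr":[[-0.06,0,0],[-0.06,0,0],[-0.06,0,0],[-0.06,0,0],[-0.06,0,0],[-0.06,0,0],[-0.06,0,0]]}'
python3 -m creep '{"delta_pos":[[0,0,0],[0,0,0],[0,0,0],[0,0,0],[0,0,0]],"dr":[[0,0,0],[0,0,0],[0,0,0],[0,0,0],[0,0,0]]}' -1 50
python3 -m creep '{"delta_pos":[[-0.4,0,0],[-0.8,0,0],[-1.2,0,0],[-1.6,0,0],[-2.2,0,0],[-3,0,0],[-5,0,0],[-8,0,0],[-10,0,0],[-10,0,0]],"dr":[[0,0,0],[0,0,0],[0,0,0],[0,0,0],[0,0,0],[0,0,0],[0,0,0],[0,0,0],[0,0,0],[0,0,0]]}'
python3 - <<'E'
from h import *
st();im=shot('wrist','w23.png')
go(.5,-.368,.2,20)
E
```

```text
clock: 57.65
position: [0.5993, -0.0357, 0.1111]
ee_rot: [0.695, 0.135, 0.694, -0.133]
contact_force: [-0.8, 0.2, -0.4]
width: 0.0512
clock: 58.15
position: [0.5996, -0.0357, 0.1119]
ee_rot: [0.695, 0.135, 0.693, -0.133]
contact_force: [0.5, 0.7, 4.8]
width: 0.0148
clock: 59.15
position: [0.6008, -0.0362, 0.2151]
ee_rot: [0.697, 0.135, 0.691, -0.133]
contact_force: [0.8, 0.1, -1.2]
width: 0.015
{'clock': 59.15, 'position': [0.6008, -0.0362, 0.2151], 'ee_rot': [0.6971, 0.135, 0.6914, -0.1333], 'qpos': [-0.1773, 0.3208, 1.4798, 0.0025, 1.3327, -1.3669], 'contact_force': [0.809, 0.0956, -1.2271], 'width': 0.015}
jaw 68.1 q6 -1.37 delta_pos [1.19, -34.52, 3.11] dr [0.84, 0.002, -0.005]
```

View pics/w23.png

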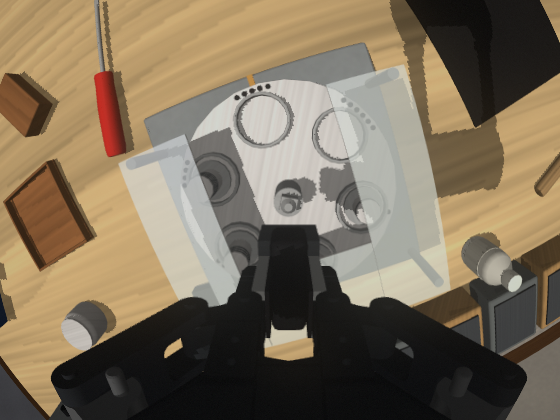

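The handle is off, nest 5 (five pips, at (252,90)) is at the strip, and the caps are in the nests behind it. Now I take the handle to the tray.

```bash

python3 -m creep '{"delta_pos":[[0,-34.5,3.1],[0,-34.5,3.1],[0,-34.5,3.1],[0,-34.5,3.1],[0,-34.5,3.1],[0,-34.5,3.1],[0,-34.5,3.1],[1,-34.5,3.1],[1,-34.5,3.1],[1,-34.5,3.1]],"dr":[[0.84,0,0],[0.84,0,0],[0.84,0,0],[0.84,0,0],[0.84,0,0],[0.84,0,0],[0.84,0,0],[0.84,0,0],[0.84,0,0],[0.84,0,0]]}'
python3 - <<'E'
from h import *
st();go(.502,-.367,.0345,20)
E
```

```text
clock: 60.2
position: [0.4987, -0.366, 0.1987]
ee_rot: [0.578, 0.407, 0.581, -0.404]
contact_force: [-0.7, 0.0, -0.2]
width: 0.0149
{'clock': 60.2, 'position': [0.4987, -0.366, 0.1987], 'ee_rot': [0.5779, 0.4069, 0.5807, -0.4041], 'qpos': [-0.7475, 0.3619, 1.4582, 0.0034, 1.3258, -1.0977], 'contact_force': [-0.6933, 0.0458, -0.2049], 'width': 0.0149}
jaw 20.0 q6 -1.10 delta_pos [16.42, 0.26, 0.3] dr [0.0, -0.005, -0.001]
```

```bash

python3 -m creep '{"delta_pos":[[4,0.2,0.1],[8,0.2,0.1],[12,0.2,0.1],[14,0.2,0.1],[15,0.2,0.1],[15.7,0.2,0.1],[16.1,0.2,0.1],[16.3,0.2,0.1],[16.3,0.2,0.1]],"dr":[[0,-0.005,0],[0,-0.005,0],[0,-0.005,0],[0,-0.005,0],[0,-0.005,0],[0,-0.005,0],[0,-0.005,0],[0,-0.005,0],[0,-0.005,0]]}'
python3 - <<'E'
from h import *
st();go(.502,-.367,.0335,20)
E
```

```text
clock: 61.1
position: [0.5022, -0.3678, 0.038]
ee_rot: [0.581, 0.405, 0.577, -0.406]
contact_force: [0.1, 0.4, -2.0]
width: 0.0149
{'clock': 61.1, 'position': [0.5022, -0.3678, 0.038], 'ee_rot': [0.5812, 0.4054, 0.5773, -0.4057], 'qpos': [-0.744, 0.5007, 1.6671, 0.0003, 0.9684, -1.0933], 'contact_force': [0.0804, 0.3756, -1.9639], 'width': 0.0149}
jaw 20.0 q6 -1.09 delta_pos [0.45, 0.01, -0.08] dr [0.0, 0.005, -0.003]
```

```bash

python3 -m creep '{"delta_pos":[[0.2,0,-0.05],[0.35,0,-0.05],[0.45,0,-0.05],[0.45,0,-0.05]],"dr":[[0,0,0],[0,0,0],[0,0,0],[0,0,0]]}'
python3 -m creep '{"delta_pos":[[0,0,0],[0,0,0],[0,0,0],[0,0,0],[-1,0,0],[-3,0,0],[-7,0,0],[-11,0,0],[-16,0,0],[-16,0,0]],"dr":[[0,0,0],[0,0,0],[0,0,0],[0,0,0],[0,0,0],[0,0,0],[0,0,0],[0,0,0],[0,0,0],[0,0,0]]}' 0.2
python3 - <<'E'
from m import *
im=shot('wrist','w24.png');X=wcloud(im);st();handle(im,X,(.502,-.367),.052)
t=shot('top','top2.png');T=cloud(t)
a=cv2.resize(t['pixels'][140:280,130:450],None,fx=2.4,fy=2.4,interpolation=cv2.INTER_CUBIC)
b=cv2.resize(im['pixels'][110:290,150:430],(373,240));b=cv2.copyMakeBorder(b,0,0,0,a.shape[1]-373,0)
cv2.imwrite('pics/c24.png',np.vstack([a,b]))
E
```

```text
clock: 61.5
position: [0.5017, -0.3673, 0.034]
ee_rot: [0.581, 0.405, 0.577, -0.406]
contact_force: [-1.4, 1.0, 4.5]
width: 0.0146
clock: 62.5
position: [0.5045, -0.3697, 0.2015]
ee_rot: [0.586, 0.405, 0.572, -0.406]
contact_force: [0.6, -0.2, -0.3]
width: 0.0512
{'clock': 62.55, 'position': [0.503, -0.3684, 0.198], 'ee_rot': [0.5841, 0.405, 0.5744, -0.4061], 'qpos': [-0.7438, 0.3601, 1.4632, 0.0002, 1.3044, -1.0929], 'contact_force': [0.0899, -0.4716, -0.052], 'width': 0.0511}
[285.11278195 193.24185464] n 798 z 0.051122591422082114 rect ((501.69207763671875, -367.0309753417969), (15.07572078704834, 45.355995178222656), 20.14815902709961)
```

View pics/c24.png

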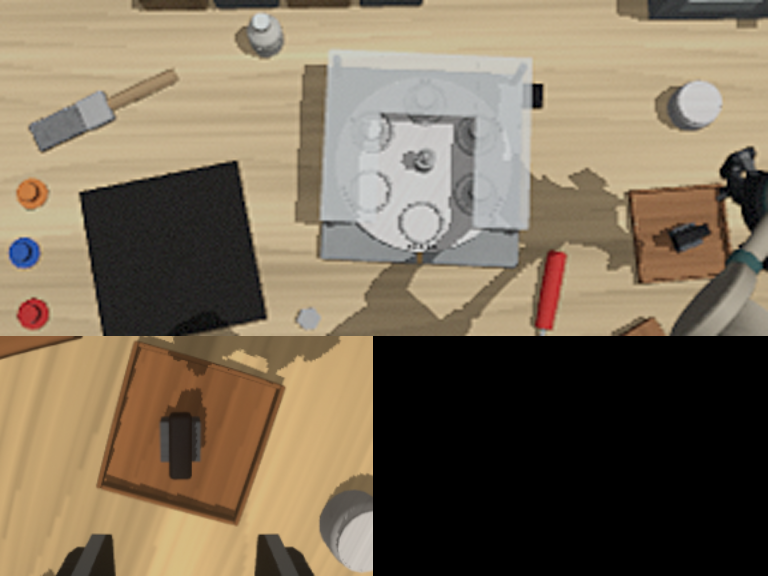

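The handle stands upright in the tray at (688,236). The empty nest 5 is at (421,223), in line with the strip at (420,258). The mat is empty and the bystanders and look-alikes haven't moved. Handing in.

```bash
python3 - <<'E'
from h import *
print(manip.sign_off())
E
```

```text
the job is handed in; nothing more can be done
None
```

The job is handed in, at about 63 s on the robot's clock. All four caps were on the mat, and they went into nests 1 to 4 in rising order. I turned the table six clicks counterclockwise with the handle, then pulled the handle off and stood it back in its tray.

What the last checks showed:
- **Caps:** right after each release, the cap tops stood at 69.3, 76.4, 83.4 and 90.3 mm. The expected heights are 70, 77, 84 and 91 mm, so all four read about 0.7 mm low, within the calibration. I did not measure them again after the later turns, but the final top view shows the caps still standing in their nests.
- **Turntable:** nest 5 stands empty in line with the brass strip. It was last measured at (0.524, -0.030), about 1.5 mm from where I worked out the gap to be.
- **Handle:** it stands upright in the tray with its top at 51 mm (52 expected).
- **Bench:** the bystanders and the coloured look-alikes in the final picture look unmoved. That crop leaves out the far edges of the bench, and part of the wooden block is cut off.

One disagreement: just after each turn the nest measured 3 to 7 mm short of the gap, because the table had not yet swung to its click. It was within about 1 mm of the gap when I looked again before each placing. The handle's play on the shaft also looked nearer 0.15 rad than the stated 0.1 rad.

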